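# Load and lock the speculum box carrier

### The arm

A 7-joint arm with a two-finger parallel gripper is mounted at the origin on the work surface. World frame = base frame: x ahead of the robot, y to its left, z up, the work surface at z = 0. Lengths are in m, angles in rad, forces in N, time in s.
With the tool pointing down it reaches from about 0.35 to 0.9 m from the base axis. Payload 8.1 kg.
Tool frame: the origin (TCP) lies midway between the tips of the shut fingers; the grasp point (between the pads) lies 19 mm behind it (ctrl.grasp_offset is the distance from the TCP to the grasp point, in m); z points along the fingers, y is the line along which they close (so a half turn about z gives the same grasp; the last joint's range is limited). The gripper opens to 85 mm and grips with 20 to 120 N. Pads are 22 mm wide; open, the fingers measure 114 mm over their backs; the gripper's body (76 mm by 85 mm) begins 54 mm behind the grasp point. The pads swing forward as they close: fully open they stand 13 mm farther back than shut.
Start: joints at [1.091, 0.434, 0.025, 1.573, -0.012, 1.134, -0.075], TCP at [0.23, -0.581, 0.231] pointing down, gripper open.
Joint ranges: [-2.62, 2.62], [-0.44, 2.09], [-1.27, 1.32], [0.08, 2.57], [-1.32, 4.46], [0.12, 2], [-2.74, 2.74]. Speed limits (rad/s): [2.22, 2.22, 3.01, 3.01, 3.14, 3.14, 3.14].

### API

Orientations are given as [roll, pitch, yaw] about the fixed x, y, z axes, in that order (R = Rz(yaw) Ry(pitch) Rx(roll)).
In Python, from cell import ctrl gives the robot as it stands.
- The arm moves only by the shell command python3 -m creep 'ROWS'. ROWS is JSON, a list of rows, each an object of numbers: "hand": the finger opening in mm, from 0 to 85.4; "dx", "dy", "dz": the shift along the tool's x, y, z in mm; "twist": the turn about the tool's z in rad. In form: [{"hand": .., "dx": .., "dy": .., "dz": .., "twist": ..}, ...]. A call has 1 to 12 rows; each row is the pose to reach, as a shift and turn from the pose commanded when the call began, along the tool's axes at that moment; what a row does not reach only later rows make up. A row lasts 1/10 s, in which the tool goes at most 50 mm and 8.59 degrees, less where a joint would pass 70% of its speed; a pose out of reach is approached as far as the arm can. A call with a gripper value outside its range is refused whole. The fingers move at their own pace and stop on an object; the grip force is fixed at half the most. Time passes only in rows, so rows that repeat a pose let the fingers close. It gives the time, the measured TCP pose, the force, the opening and the grip force at its end, in the units of the state.
- ctrl.get_obs(): the state, without advancing time (a new reading comes with each control period).
- ctrl.capture(name): name is "scene" or "top" or "wrist"; returns the picture (480x640x3 uint8, red, green, blue); there is no depth.
- ctrl.get_calibration(name): a dict with "fx", "fy", "cx", "cy" (pixels), "R" (3x3) and "t" (3): a world point X has camera coordinates R X + t; the wrist camera has in their place "T_tool_cam" (4x4, takes a point from camera to tool coordinates, whose origin is the TCP and whose axes are the flange's). Camera axes: x right, y down, z forward; pixel columns grow to the right and rows downward; lengths in m; the calibration is good to about 2 mm. The wrist camera is an equidistant fisheye: a pixel r from the principal point sees the ray r / f radians off the axis. A picture is of the moment at which its call begins: read the wrist's pose just before it. get_calibration takes no time and is no camera call.
- ctrl.close_job(): hands the job in; it is judged then, once.
The state is a dict: "time_s": time; "q": joint angles; "joint_velocities": joint speeds; "tau": joint torques, N m; "tool_pos": TCP position; "tool_rot": TCP orientation; "ft_force": force on the tool from outside, world axes, zero at the start; "moment": the same for the moment, N m; "grip_width": finger opening in m; "grip_force": force on a finger pad.
Only numpy, scipy, OpenCV 4.12 (cv2) and the standard library are available. Lean on these libraries where they do the work, as an engineer would, in place of code of your own. Each camera call takes 0.05 s, during which the arm holds its last target. There are 200 camera calls.

### The job

Load the carrier on the cart for the clinic round. Take its sprung locking bar out by squeezing the two finger tabs together, stand every grey speculum box in a slot of its own, pressed right down on the floor so that both roller clips snap over its base rim, and then refit the bar over the boxes: squeezed, level on its two saddles, let go so that both pins spring fully out into their holes. Leave the otoscope, the suction tip and the porcelain dish where they are.

Things in the scene. Friction and masses are not known exactly. Their poses are not given: they have to be found in the camera images.
- carrier: Low aluminium tray fixed to the cart, turned up to 12 degrees: 148 mm along its x, 222 mm along its y, floor 6 mm above the cart top (origin: underside centre). Three slots lie side by side, 49 mm apart along y, parted by 10 mm steel rods lying along x on the floor, which leave 39 mm for a box's 36 mm foot. Locking bar above, along y, between two end plates.
- slot1 (a point): The slot at the carrier's -y end. The point is where a box's centre lies when it is fully home (28 mm above the tray floor); axes are the carrier's, the box's length lies along x. At x = -53 and +53 mm a sprung steel roller, 12 mm thick, axis 13 mm above the floor, overhangs the foot by 3 mm: a box pushed down forces both outward (about 12 N) and they snap back over its rim.
- slot2 (a point): The middle slot, the same as slot1. Between the bodies of boxes in neighbouring slots there are 25 mm; between the body of a box in an end slot and the saddle bracket beside it 29 mm.
- slot3 (a point): The slot at the carrier's +y end, the same as slot1. At both ends of every slot, above the roller, a smooth sheet guide (30 to 53 mm above the cart, 26 mm wide) leaves 103 mm in x for the 100 mm foot and flares to 119 mm at its top.
- bar_seat (a point): Where the bar's centre lies when it is locked: over the middle of the carrier, 73 mm above the cart; axes are the carrier's, the bar lies along y, its ends on two saddles, its underside 3 mm above the tops of seated boxes. The bar cannot be seated over a box that stands proud, nor a box put in while the bar is in.
- hole_l (a point): Mouth of the pin hole (15 mm square) in the inner face of the fixed end plate at the carrier's +y end, 73 mm above the cart. The plate is 60 mm wide in x and 10 mm thick, its rolled top edge 91 mm above the cart. Below the hole is the saddle: a ledge 65 mm above the cart that reaches 9 mm inward, 29 mm wide in x between two round lips 6 mm high.
- hole_r (a point): The same in the end plate at the carrier's -y end. The inner faces of the two plates are 198 mm apart.
- bar_c (a point): Sprung locking bar, locked in the carrier at the start: flat aluminium channel 192 mm long (y), 26 mm wide (x), 16 mm high (z). The point is its centre, on the axis of the pins, 8 mm above its underside. Out of each end stands a sprung steel pin, 9 mm thick, 9 mm out (210 mm over both). Can be laid on the cart on its underside, tabs up. 0.29 kg.
- tab_l (a point): Centre of the bar's +y finger tab, an upright plate 36 mm high, 24 mm wide in x, 7 mm thick, rising from the top of the channel (26 mm above bar_c). Outer faces of the two tabs: 62 mm apart. Each tab is one piece with the pin of its side: pushed 9 mm to the middle, to a firm stop (44 mm over both tabs), it draws its pin in flush. Spring 5 N at rest, 9.5 N squeezed.
- tab_r (a point): Centre of the bar's -y finger tab, the mirror image of tab_l. With both tabs fully squeezed the bar passes between the end plates with 3 mm to spare at each end.
- pin_l (a joint): How far the bar's +y pin and tab are pressed in: 0 fully out, 0.009 m drawn in flush.
- pin_r (a joint): The same for the bar's -y pin and tab.
- box1_c (a point): Grey rigid plastic speculum box standing on its base. The point is its centre, 28 mm above its underside. Body 88 mm long (x), 24 mm thick (y), 56 mm tall (z); round the foot a rounded rim 9 mm high makes it 100 mm by 36 mm. About 0.12 kg, the same turned end for end. Grip it across the thickness, above the rim. Two or three boxes are there; this one may be absent.
- box2_c (a point): Another box, the same as box1; may be absent.
- box3_c (a point): Another box, the same as box1; may be absent.
- otoscope_c (a point): Brass-bodied otoscope lying on the cart, 140 mm long along its y, 30 mm high. Bystander; the point is in its handle, 15 mm up.
- suction_tip_c (a point): Bent steel suction tip lying on the cart, about 180 mm long along its x, 8 mm high. Bystander; the point is near its middle, 4 mm up.
- dish_c (a point): Round porcelain instrument dish, 120 mm across, 32 mm high. Bystander; the point is on its axis, half-way up.

How it is judged:
By the outcome, as a careful person would: the job done as asked, in the order asked, and still so for the second after the job is handed in, with the robot touching nothing.
Of box1, box2, box3 only 2 to 3 are there at a start; the rules pass over those that are not, and their reading is None.
At some moment in a run one of box1, box2, box3 may be knocked a few centimetres aside while the robot is not near it.
It also fails if it takes over 210 s, if anything falls off the work surface, if the arm or the gripper's body presses on something with over 40 N, if the wrist force passes 120 N, or if a joint passes its speed limit or range.

## Working session

There is one attempt and no reset: what is moved stays moved. The work goes in short steps, Python scripts to look and compute and a shell command to move; the robot and the scene stay as the last step left them, time stands still between calls to the robot, and variables do not carry over. Pictures are saved under pics/ and viewed, at most 14 in all, crops included, and the job is handed in when it is done.

```bash
ls; mkdir -p pics; python3 - <<'E'
from cell import ctrl
import cv2,numpy as np
for n in ("scene","top"):
    im=ctrl.capture(n); cv2.imwrite(f"pics/{n}0.png",im[:,:,::-1])
    c=ctrl.get_calibration(n); R=np.array(c["R"]);t=np.array(c["t"]); print(n,c["fx"],c["cx"],c["cy"],-R.T@t, R.round(2).tolist())
c=ctrl.get_calibration("wrist");print(c)
o=ctrl.get_obs();print(o["tool_pos"],o["tool_rot"],o["time_s"],o["ft_force"],o["grip_width"])
E
```

```text
pics
scene 484.2898434956796 314.6135214349468 234.0010368650817 [1.1133839  0.66167737 0.69734858] [[-0.77, 0.64, 0.01], [0.39, 0.48, -0.79], [-0.51, -0.6, -0.62]]
top 456.26891706671677 313.85154649108716 244.05438316986175 [0.467772   0.07081534 1.19202897] [[0.01, -1.0, 0.02], [-0.99, -0.01, -0.13], [0.13, -0.02, -0.99]]
{'fx': 371.64829954431775, 'fy': 371.64829954431775, 'cx': 312.4871012628793, 'cy': 239.85675813411754, 'T_tool_cam': array([[-2.03105031e-04, -9.58647367e-01, -2.84596530e-01,
         7.18569949e-02],
       [ 9.99999877e-01, -6.58044891e-05, -4.92000746e-04,
         1.09922459e-03],
       [ 4.52927490e-04, -2.84596595e-01,  9.58647262e-01,
        -1.41908462e-01],
       [ 0.00000000e+00,  0.00000000e+00,  0.00000000e+00,
         1.00000000e+00]])}
[ 0.22973094 -0.58074888  0.23060042] [-3.14014144e+00  1.29099139e-04  3.76707424e-01] 0.1 [-0.17983615 -1.06371689  0.91160035] 0.08546339321217197
```

View pics/scene0.png

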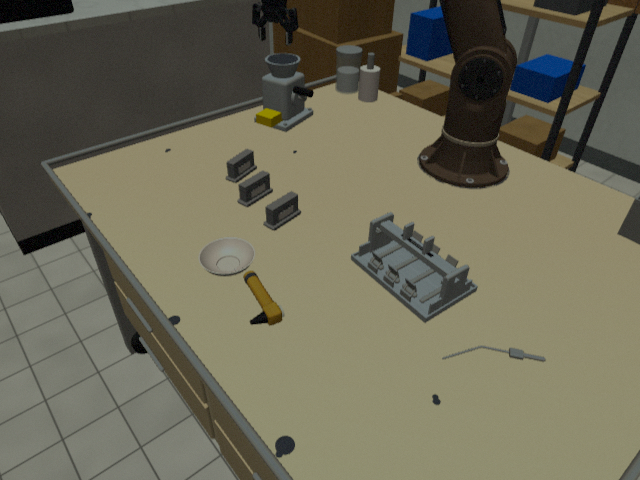

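View pics/top0.png

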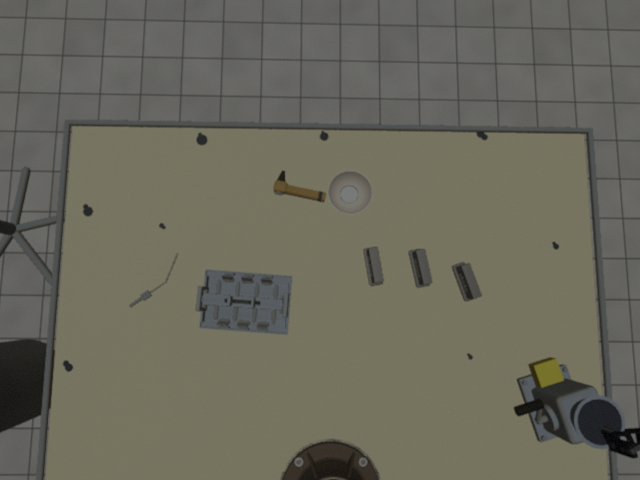

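```bash
cat > h.py <<'E'
from cell import ctrl
import cv2,numpy as np
from scipy.spatial.transform import Rotation as Ro
def ray(n,px,obs=None):
    c=ctrl.get_calibration(n); u=(px[0]-c["cx"])/c["fx"]; v=(px[1]-c["cy"])/c["fy"]
    if n!="wrist":
        R=np.array(c["R"]);t=np.array(c["t"]); return -R.T@t, R.T@np.array([u,v,1])
    r=np.hypot(u,v); d=np.array([u/r*np.sin(r),v/r*np.sin(r),np.cos(r)]) if r>1e-9 else np.array([0,0,1.])
    T=np.array(c["T_tool_cam"]); Rt=Ro.from_euler("xyz",obs["tool_rot"]).as_matrix()
    return Rt@T[:3,3]+obs["tool_pos"], Rt@T[:3,:3]@d
def plane(r,z): o,d=r; return o+d*(z-o[2])/d[2]
def meet(rays):
    A=np.zeros((3,3));b=np.zeros(3)
    for o,d in rays:
        d=d/np.linalg.norm(d); P=np.eye(3)-np.outer(d,d); A+=P;b+=P@o
    x=np.linalg.solve(A,b); res=[np.linalg.norm(np.cross(x-o,d/np.linalg.norm(d))) for o,d in rays]
    return x,max(res)
def to_tool(target,yaw,obs=None):
    """shift in tool axes (mm) + twist to bring TCP to target / closing-axis yaw"""
    o=obs or ctrl.get_obs(); Rt=Ro.from_euler("xyz",o["tool_rot"])
    return (Rt.inv().apply(np.array(target)-o["tool_pos"])*1000).round(1)
def project(n,X,obs=None):
    c=ctrl.get_calibration(n); X=np.array(X,float)
    if n!="wrist": p=np.array(c["R"])@X+c["t"]; return c["fx"]*p[0]/p[2]+c["cx"],c["fy"]*p[1]/p[2]+c["cy"]
    T=np.array(c["T_tool_cam"]); Rt=Ro.from_euler("xyz",obs["tool_rot"]).as_matrix()
    p=T[:3,:3].T@(Rt.T@(X-obs["tool_pos"])-T[:3,3]); th=np.arctan2(np.hypot(p[0],p[1]),p[2]); s=th/np.hypot(p[0],p[1])
    return c["fx"]*p[0]*s+c["cx"],c["fy"]*p[1]*s+c["cy"]
E
python3 - <<'E'
from h import *
im=cv2.imread("pics/top0.png"); hsv=cv2.cvtColor(im,cv2.COLOR_BGR2HSV)
m=((hsv[:,:,1]<60)&(hsv[:,:,2]<200)).astype(np.uint8); m[:150]=0;m[400:]=0;m[:,:100]=0;m[:,500:]=0
for c in cv2.findContours(m,cv2.RETR_EXTERNAL,cv2.CHAIN_APPROX_NONE)[0]:
    a=cv2.contourArea(c)
    if a>150:
        r=cv2.minAreaRect(c); B=cv2.boxPoints(r); z=0.03 if a<3000 else 0.006
        W=np.array([plane(ray("top",p),z) for p in B])
        e=W[1]-W[0];f=W[2]-W[1]; L=e if np.linalg.norm(e)>np.linalg.norm(f) else f
        print(a,r,W.mean(0).round(4),np.linalg.norm(e).round(3),np.linalg.norm(f).round(3),np.degrees(np.arctan2(L[1],L[0])).round(1))
a=cv2.resize(im[250:350,180:310],None,fx=5.5,fy=5.5,interpolation=cv2.INTER_CUBIC)
cv2.imwrite("pics/c1.png",a)
s=cv2.imread("pics/scene0.png"); cv2.imwrite("pics/c2.png",cv2.resize(s[200:325,340:490],None,fx=4.7,fy=4.7,interpolation=cv2.INTER_CUBIC))
E
```

```text
99351.0 ((299.5000305175781, 274.4999694824219), (248.99996948242188, 398.99993896484375), 90.0) [0.5495 0.0781 0.006 ] 1.073 0.654 -89.1
```

View pics/c1.png

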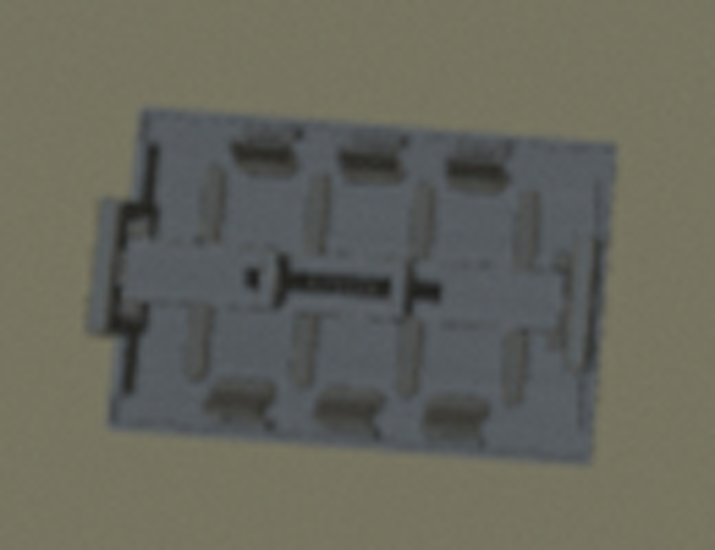

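View pics/c2.png

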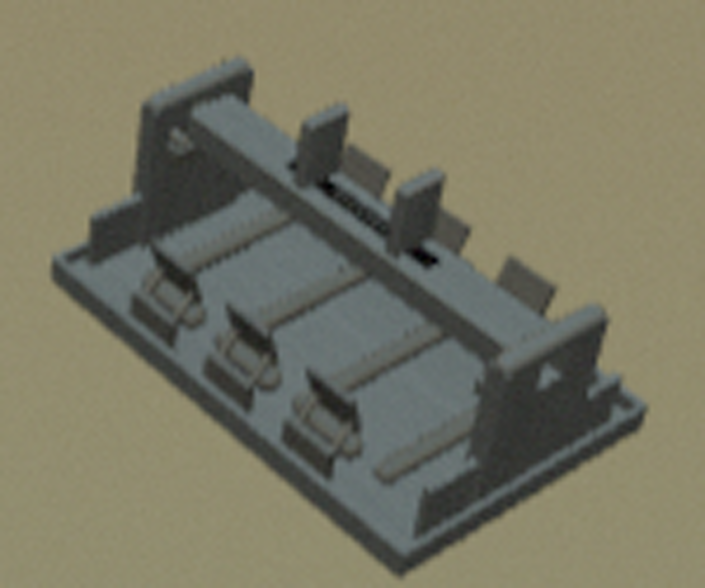

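```bash
python3 - <<'E'
from h import *
T=lambda p:(p[0]/5.5+180-.4,p[1]/5.5+250-.4); S=lambda p:(p[0]/4.7+340-.4,p[1]/4.7+200-.4)
C=[plane(ray("top",T(p)),0.010) for p in [(145,110),(614,145),(590,463),(110,430)]]
C=np.array(C);print("carrier",C.mean(0),[np.linalg.norm(C[i]-C[i-1]).round(3) for i in range(4)],[np.degrees(np.arctan2(*(a-b)[[1,0]])).round(1) for a,b in((C[0],C[1]),(C[3],C[2]),(C[0],C[3]),(C[1],C[2]))])
for n,t,s in(("tab_l",(270,278),(420,183)),("tab_r",(402,287),(327,118))): print(n,meet([ray("top",T(t)),ray("scene",S(s))]))
im=cv2.imread("pics/top0.png").astype(int); d=im[:,:,2]-im[:,:,0]
m=(d<12).astype(np.uint8); m[:230]=0;m[330:]=0;m[:,:340]=0;m[:,500:]=0
for c in cv2.findContours(m,cv2.RETR_EXTERNAL,cv2.CHAIN_APPROX_NONE)[0]:
    if cv2.contourArea(c)>150:
        r=cv2.minAreaRect(c); B=cv2.boxPoints(r); W=np.array([plane(ray("top",p),0.03) for p in B])
        e=W[1]-W[0];f=W[2]-W[1]; L=e if np.linalg.norm(e)>np.linalg.norm(f) else f
        print(r[0],W.mean(0).round(4),np.linalg.norm(e).round(3),np.linalg.norm(f).round(3),np.degrees(np.arctan2(L[1],L[0])).round(1))
E
```

```text
carrier [0.46749029 0.21910844 0.01      ] [np.float64(0.148), np.float64(0.221), np.float64(0.147), np.float64(0.222)] [np.float64(86.3), np.float64(86.5), np.float64(-4.1), np.float64(-3.5)]
tab_l (array([0.47082987, 0.24598089, 0.11382138]), np.float64(0.0006174849165841533))
tab_r (array([0.46691535, 0.19078167, 0.1129701 ]), np.float64(0.00030544377699908977))
(466.29754638671875, 280.5219421386719) [ 0.5257 -0.3444  0.03  ] 0.047 0.096 -161.4
(420.2303161621094, 267.3314514160156) [ 0.5584 -0.2265  0.03  ] 0.043 0.096 -168.2
(373.2432556152344, 265.95947265625) [ 0.5607 -0.1057  0.03  ] 0.037 0.096 -171.1
```

```bash
cat >> h.py <<'E'
def go(x,y,z,yaw):
    o=ctrl.get_obs(); d=to_tool((x,y,z),yaw,o); tw=(o["tool_rot"][2]-yaw+np.pi)%(2*np.pi)-np.pi
    print("shift",d,"twist",round(tw,3),"t",o["time_s"],"tcp",o["tool_pos"].round(4),o["tool_rot"].round(3),"F",o["ft_force"].round(1),"w",round(o["grip_width"]*1000,1),"gf",round(o["grip_force"],1))
E
python3 -c "
from h import *
go(0.468,0.2185,0.25,-0.066)"
```

```text
shift [ 515.6 -655.6  -18.5] twist 0.443 t 0.1 tcp [ 0.2297 -0.5807  0.2306] [-3.14   0.     0.377] F [-0.2 -1.1  0.9] w 85.5 gf 0.0
```

```bash
python3 -m creep '[{"hand":85,"dz":-40},{"hand":85,"dx":35,"dy":-35,"dz":-60},{"hand":85,"dx":70,"dy":-70,"dz":-60,"twist":0.1},{"hand":85,"dx":105,"dy":-105,"dz":-60,"twist":0.2},{"hand":85,"dx":140,"dy":-140,"dz":-60,"twist":0.3},{"hand":85,"dx":175,"dy":-175,"dz":-60,"twist":0.443},{"hand":85,"dx":210,"dy":-210,"dz":-60,"twist":0.443},{"hand":85,"dx":245,"dy":-245,"dz":-60,"twist":0.443},{"hand":85,"dx":280,"dy":-280,"dz":-60,"twist":0.443},{"hand":85,"dx":310,"dy":-315,"dz":-60,"twist":0.443},{"hand":85,"dx":340,"dy":-350,"dz":-60,"twist":0.443},{"hand":85,"dx":370,"dy":-390,"dz":-60,"twist":0.443}]'; python3 -c "
from h import *
go(0.468,0.2185,0.25,-0.066)"
```

```text
shift [ 515.6 -655.6  -18.5] twist 0.443 t 0.1 tcp [ 0.2297 -0.5807  0.2306] [-3.14   0.     0.377] F [-0.2 -1.1  0.9] w 85.5 gf 0.0invalid input at $[0]: expected keys hand, dx, dy, dz, twist
```

```bash
python3 -m creep '[{"hand":85,"dx":0,"dy":0,"dz":-40,"twist":0},{"hand":85,"dx":35,"dy":-35,"dz":-60,"twist":0},{"hand":85,"dx":70,"dy":-70,"dz":-60,"twist":0.1},{"hand":85,"dx":105,"dy":-105,"dz":-60,"twist":0.2},{"hand":85,"dx":140,"dy":-140,"dz":-60,"twist":0.3},{"hand":85,"dx":175,"dy":-175,"dz":-60,"twist":0.443},{"hand":85,"dx":210,"dy":-210,"dz":-60,"twist":0.443},{"hand":85,"dx":245,"dy":-245,"dz":-60,"twist":0.443},{"hand":85,"dx":280,"dy":-280,"dz":-60,"twist":0.443},{"hand":85,"dx":310,"dy":-315,"dz":-60,"twist":0.443},{"hand":85,"dx":340,"dy":-350,"dz":-60,"twist":0.443},{"hand":85,"dx":370,"dy":-390,"dz":-60,"twist":0.443}]'; python3 -c "
from h import *
go(0.468,0.2185,0.25,-0.066)"
```

```text
time_s: 1.3
tool_pos: [0.4307, -0.0809, 0.2912]
tool_rot: [3.141, -0.0, -0.067]
ft_force: [0.7, -1.1, -0.3]
grip_width: 0.0852
grip_force: 0.0
shift [  17.2 -301.2   41.1] twist -0.001 t 1.3 tcp [ 0.4307 -0.0809  0.2912] [ 3.141 -0.    -0.067] F [ 0.7 -1.1 -0.3] w 85.2 gf 0.0
```

```bash
python3 -m creep '[{"hand":85,"dx":3,"dy":-50,"dz":7,"twist":0},{"hand":85,"dx":6,"dy":-100,"dz":14,"twist":0},{"hand":85,"dx":9,"dy":-150,"dz":21,"twist":0},{"hand":85,"dx":12,"dy":-200,"dz":28,"twist":0},{"hand":85,"dx":15,"dy":-245,"dz":35,"twist":0},{"hand":85,"dx":17,"dy":-280,"dz":41,"twist":0},{"hand":85,"dx":17,"dy":-300,"dz":41,"twist":0},{"hand":85,"dx":17,"dy":-301,"dz":41,"twist":0},{"hand":85,"dx":17,"dy":-301,"dz":41,"twist":0},{"hand":85,"dx":17,"dy":-301,"dz":41,"twist":0}]'; python3 -c "
from h import *
go(0.468,0.2185,0.25,-0.066)
o=ctrl.get_obs(); im=ctrl.capture('wrist'); cv2.imwrite('pics/w1.png',im[:,:,::-1]); import pickle; pickle.dump(o,open('w1.pkl','wb'))"
```

```text
time_s: 2.3
tool_pos: [0.4676, 0.2154, 0.2502]
tool_rot: [3.141, 0.0, -0.068]
ft_force: [-0.7, -0.6, 0.5]
grip_width: 0.0848
grip_force: 0.0
shift [ 0.2 -3.1  0.2] twist -0.002 t 2.3 tcp [0.4676 0.2154 0.2502] [ 3.141  0.    -0.068] F [-0.7 -0.6  0.5] w 84.8 gf 0.0
```

View pics/w1.png

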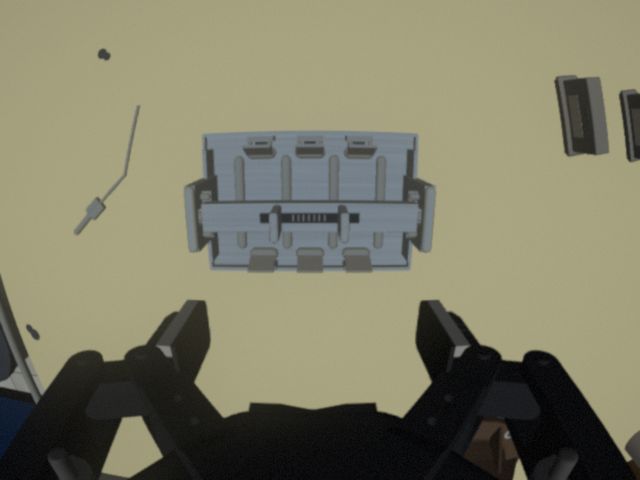

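```bash
python3 - <<'E'
from h import *
import pickle; o=pickle.load(open('w1.pkl','rb'))
W=lambda p:ray("wrist",p,o)
C=np.array([plane(W(p),0.010) for p in [(203,134),(418,133),(410,270),(212,270)]])
print("carrier",C.mean(0),[np.linalg.norm(C[i]-C[i-1]).round(3) for i in range(4)],[np.degrees(np.arctan2(*(a-b)[[1,0]])).round(1) for a,b in((C[0],C[1]),(C[3],C[2]),(C[0],C[3]),(C[1],C[2]))])
T=lambda p:(p[0]/5.5+180-.4,p[1]/5.5+250-.4); S=lambda p:(p[0]/4.7+340-.4,p[1]/4.7+200-.4)
for n,w,t,s in(("tab_l",(275,238),(270,278),(420,183)),("tab_r",(344,238),(402,287),(327,118))):
    print(n,meet([ray("top",T(t)),ray("scene",S(s)),W(w)]),plane(W(w),.117), plane(ray("top",T(t)),.117))
# bar front edge (far +x top edge) & near edge, z=.081
for p in [(203,202),(418,204),(200,228),(420,230)]: print(p,plane(W(p),.081).round(4))
E
```

```text
carrier [0.46649677 0.21619371 0.01      ] [np.float64(0.151), np.float64(0.224), np.float64(0.152), np.float64(0.224)] [np.float64(86.3), np.float64(86.1), np.float64(-3.6), np.float64(-3.8)]
tab_l (array([0.46681707, 0.24480605, 0.11350254]), np.float64(0.006037980654669058)) [0.46160583 0.24365315 0.117     ] [0.47044111 0.24595533 0.117     ]
tab_r (array([0.46317487, 0.19019778, 0.1132382 ]), np.float64(0.006059137395573208)) [0.45797244 0.1904237  0.117     ] [0.467112   0.19009729 0.117     ]
(203, 202) [0.4885 0.3088 0.081 ]
(418, 204) [0.4738 0.1213 0.081 ]
(200, 228) [0.4653 0.3149 0.081 ]
(420, 230) [0.4501 0.1193 0.081 ]
```

```bash
python3 -m creep '[{"hand":85,"dx":0,"dy":-1.5,"dz":40,"twist":0},{"hand":85,"dx":0,"dy":-1.5,"dz":80,"twist":0},{"hand":85,"dx":0,"dy":-1.5,"dz":110,"twist":0},{"hand":85,"dx":0,"dy":-1.5,"dz":130,"twist":0},{"hand":85,"dx":0,"dy":-1.5,"dz":130,"twist":0},{"hand":85,"dx":0,"dy":-1.5,"dz":130,"twist":0}]'; python3 -c "
from h import *
go(0.468,0.217,0.082,-0.065)
o=ctrl.get_obs(); im=ctrl.capture('wrist'); cv2.imwrite('pics/w2.png',im[:,:,::-1]); import pickle; pickle.dump(o,open('w2.pkl','wb'))"
```

```text
time_s: 2.95
tool_pos: [0.4679, 0.2177, 0.1209]
tool_rot: [3.141, -0.0, -0.067]
ft_force: [0.7, 0.3, 0.1]
grip_width: 0.0852
grip_force: 0.0
shift [ 0.2  0.6 38.9] twist -0.002 t 2.95 tcp [0.4679 0.2177 0.1209] [ 3.141 -0.    -0.067] F [0.7 0.3 0.1] w 85.2 gf 0.0
```

View pics/w2.png

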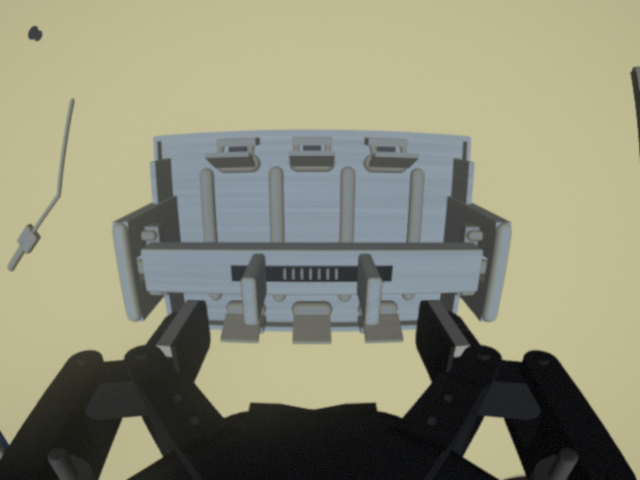

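```bash
python3 - <<'E'
from h import *
import pickle; o=pickle.load(open('w2.pkl','rb'))
for p in [(254,258),(250,325),(370,257),(374,323)]: print(p,plane(ray("wrist",p,o),.117).round(4), to_tool(plane(ray("wrist",p,o),.117),0,o))
for p in [(140,249),(478,249),(145,294),(480,293)]: print(p,plane(ray("wrist",p,o),.081).round(4), to_tool(plane(ray("wrist",p,o),.081),0,o))
E
python3 -m creep '[{"hand":85,"dx":0,"dy":0,"dz":15,"twist":0},{"hand":85,"dx":0,"dy":0,"dz":30,"twist":0},{"hand":85,"dx":0,"dy":0,"dz":38,"twist":0},{"hand":85,"dx":0,"dy":0,"dz":38,"twist":0},{"hand":85,"dx":0,"dy":0,"dz":38,"twist":0}]'
```

```text
(254, 258) [0.4905 0.2395 0.117 ] [ 21.1 -23.3   3.9]
(250, 325) [0.4586 0.2454 0.117 ] [-11.1 -27.1   3.9]
(370, 257) [0.4877 0.191  0.117 ] [21.6 25.3  3.9]
(374, 323) [0.4559 0.1895 0.117 ] [-10.   28.9   3.9]
(140, 249) [0.4873 0.3111 0.081 ] [ 13.1 -94.6  39.9]
(478, 249) [0.4747 0.1246 0.081 ] [13.1 92.4 39.9]
(145, 294) [0.46   0.3143 0.081 ] [-14.3 -95.9  39.9]
(480, 293) [0.4476 0.1207 0.081 ] [-13.7  98.1  39.9]
time_s: 3.5
tool_pos: [0.468, 0.2185, 0.0832]
tool_rot: [-3.141, -0.001, -0.066]
ft_force: [-0.6, -0.6, -0.2]
grip_width: 0.0851
grip_force: 0.0
```

```bash
python3 -m creep '[{"hand":60,"dx":0,"dy":0.5,"dz":0,"twist":0},{"hand":50,"dx":0,"dy":0.5,"dz":0,"twist":0},{"hand":38,"dx":0,"dy":0.5,"dz":0,"twist":0},{"hand":38,"dx":0,"dy":0.5,"dz":0,"twist":0},{"hand":38,"dx":0,"dy":0.5,"dz":0,"twist":0},{"hand":38,"dx":0,"dy":0.5,"dz":0,"twist":0},{"hand":38,"dx":0,"dy":0.5,"dz":0,"twist":0},{"hand":38,"dx":0,"dy":0.5,"dz":0,"twist":0},{"hand":38,"dx":0,"dy":0.5,"dz":0,"twist":0},{"hand":38,"dx":0,"dy":0.5,"dz":0,"twist":0},{"hand":38,"dx":0,"dy":0.5,"dz":0,"twist":0},{"hand":38,"dx":0,"dy":0.5,"dz":0,"twist":0}]'
```

```text
time_s: 4.7
tool_pos: [0.4684, 0.2184, 0.0841]
tool_rot: [-3.141, -0.002, -0.066]
ft_force: [-2.8, -1.7, 16.9]
grip_width: 0.0421
grip_force: 59.4
```

```bash
python3 -m creep '[{"hand":38,"dx":0,"dy":0,"dz":-3,"twist":0},{"hand":38,"dx":0,"dy":0,"dz":-8,"twist":0},{"hand":38,"dx":0,"dy":0,"dz":-15,"twist":0},{"hand":38,"dx":0,"dy":0,"dz":-25,"twist":0},{"hand":38,"dx":0,"dy":0,"dz":-40,"twist":0},{"hand":38,"dx":0,"dy":0,"dz":-60,"twist":0},{"hand":38,"dx":0,"dy":0,"dz":-80,"twist":0},{"hand":38,"dx":0,"dy":0,"dz":-80,"twist":0},{"hand":38,"dx":0,"dy":0,"dz":-80,"twist":0}]';python3 -c "
from h import *
go(0.468,0.0,0.2,-0.065)
o=ctrl.get_obs(); im=ctrl.capture('wrist'); cv2.imwrite('pics/w3.png',im[:,:,::-1]); import pickle; pickle.dump(o,open('w3.pkl','wb'))"
```

```text
time_s: 5.6
tool_pos: [0.4676, 0.2177, 0.1625]
tool_rot: [-3.141, -0.001, -0.066]
ft_force: [-0.4, -0.5, -1.8]
grip_width: 0.042
grip_force: 61.7
shift [ 14.9 217.2 -37.5] twist -0.001 t 5.6 tcp [0.4676 0.2177 0.1625] [-3.141e+00 -1.000e-03 -6.600e-02] F [-0.4 -0.5 -1.8] w 42.0 gf 61.7
```

View pics/w3.png

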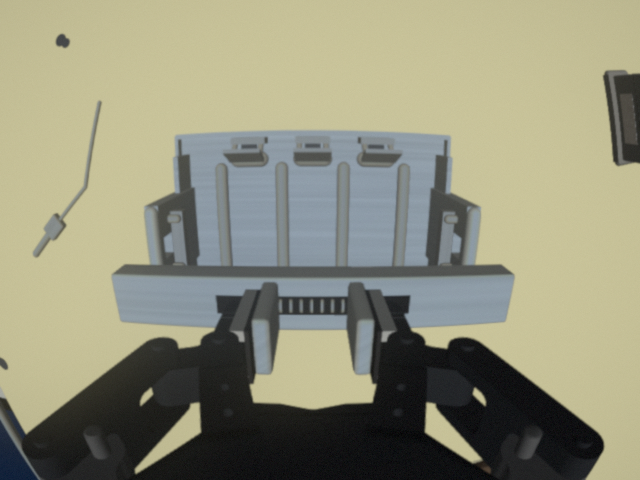

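```bash
python3 -m creep '[{"hand":38,"dx":-6,"dy":30,"dz":-20,"twist":0},{"hand":38,"dx":-14,"dy":70,"dz":-20,"twist":0},{"hand":38,"dx":-22,"dy":110,"dz":-20,"twist":0},{"hand":38,"dx":-30,"dy":150,"dz":-20,"twist":0},{"hand":38,"dx":-38,"dy":190,"dz":-20,"twist":0},{"hand":38,"dx":-46,"dy":225,"dz":-20,"twist":0},{"hand":38,"dx":-51,"dy":252,"dz":-10,"twist":0},{"hand":38,"dx":-51,"dy":252,"dz":30,"twist":0},{"hand":38,"dx":-51,"dy":252,"dz":70,"twist":0},{"hand":38,"dx":-51,"dy":252,"dz":105,"twist":0},{"hand":38,"dx":-51,"dy":252,"dz":130,"twist":0},{"hand":38,"dx":-51,"dy":252,"dz":130,"twist":0}]'; python3 -m creep '[{"hand":38,"dx":0,"dy":0,"dz":5,"twist":0},{"hand":38,"dx":0,"dy":0,"dz":9,"twist":0},{"hand":38,"dx":0,"dy":0,"dz":11,"twist":0},{"hand":38,"dx":0,"dy":0,"dz":11,"twist":0},{"hand":38,"dx":0,"dy":0,"dz":11,"twist":0}]'
```

```text
time_s: 6.85
tool_pos: [0.397, -0.0302, 0.0293]
tool_rot: [3.141, 0.007, -0.066]
ft_force: [0.2, 0.2, -2.2]
grip_width: 0.0416
grip_force: 62.5
time_s: 7.35
tool_pos: [0.4003, -0.0303, 0.0218]
tool_rot: [3.141, -0.001, -0.066]
ft_force: [0.4, -0.2, -2.5]
grip_width: 0.0415
grip_force: 62.5
```

```bash
python3 -m creep '[{"hand":38,"dx":0,"dy":0,"dz":1,"twist":0},{"hand":38,"dx":0,"dy":0,"dz":2,"twist":0},{"hand":38,"dx":0,"dy":0,"dz":3,"twist":0},{"hand":38,"dx":0,"dy":0,"dz":3,"twist":0}]'
```

```text
time_s: 7.75
tool_pos: [0.4001, -0.0303, 0.0192]
tool_rot: [3.141, -0.001, -0.066]
ft_force: [-4.4, -0.7, 20.1]
grip_width: 0.042
grip_force: 67.4
```

```bash
python3 -m creep '[{"hand":38,"dx":0,"dy":0,"dz":-1,"twist":0},{"hand":48,"dx":0,"dy":0,"dz":-1,"twist":0},{"hand":60,"dx":0,"dy":0,"dz":-1,"twist":0},{"hand":75,"dx":0,"dy":0,"dz":-1,"twist":0},{"hand":85,"dx":0,"dy":0,"dz":-1,"twist":0},{"hand":85,"dx":0,"dy":0,"dz":-1,"twist":0},{"hand":85,"dx":0,"dy":0,"dz":-1,"twist":0},{"hand":85,"dx":0,"dy":0,"dz":-40,"twist":0},{"hand":85,"dx":0,"dy":0,"dz":-80,"twist":0},{"hand":85,"dx":0,"dy":0,"dz":-130,"twist":0},{"hand":85,"dx":0,"dy":0,"dz":-170,"twist":0},{"hand":85,"dx":0,"dy":0,"dz":-190,"twist":0}]'; python3 - <<'E'
from h import *
import pickle
go(0.5607,-0.1057,0.2,-0.0)
o=ctrl.get_obs(); im=ctrl.capture('wrist'); cv2.imwrite('pics/w4.png',im[:,:,::-1]); pickle.dump(o,open('w4.pkl','wb'))
im=ctrl.capture("top")[:,:,::-1].copy(); cv2.imwrite("pics/top1.png",im)
s=ctrl.capture("scene")[:,:,::-1].copy(); cv2.imwrite("pics/scene1.png",s)
im=im.astype(int);d=im[:,:,2]-im[:,:,0]
m=(d<12).astype(np.uint8); m[:230]=0;m[330:]=0;m[:,:345]=0;m[:,500:]=0
for c in cv2.findContours(m,cv2.RETR_EXTERNAL,cv2.CHAIN_APPROX_NONE)[0]:
    if cv2.contourArea(c)>100:
        r=cv2.minAreaRect(c); print(r,plane(ray("top",r[0]),0.03).round(3))
t1=cv2.resize(s[140:240,215:320],None,fx=5,fy=5,interpolation=cv2.INTER_CUBIC); cv2.imwrite("pics/c3.png",t1)
E
```

```text
time_s: 8.95
tool_pos: [0.4011, -0.0301, 0.2118]
tool_rot: [3.141, -0.005, -0.066]
ft_force: [1.2, 0.7, -0.8]
grip_width: 0.0849
grip_force: 0.0
shift [164.2  64.8  12.6] twist -0.066 t 8.95 tcp [ 0.4011 -0.0301  0.2118] [ 3.141 -0.005 -0.066] F [ 1.2  0.7 -0.8] w 84.9 gf 0.0
((365.2943420410156, 321.920166015625), (10.431499481201172, 41.39855194091797), 79.2156982421875) [ 0.419 -0.084  0.03 ]
((466.2394714355469, 280.59649658203125), (37.753074645996094, 17.886690139770508), 69.67686462402344) [ 0.525 -0.344  0.03 ]
((420.21173095703125, 267.45294189453125), (37.203575134277344, 16.052854537963867), 77.47119140625) [ 0.558 -0.226  0.03 ]
((373.2161865234375, 265.79730224609375), (37.482967376708984, 14.302711486816406), 80.53767395019531) [ 0.561 -0.106  0.03 ]
```

View pics/w4.png

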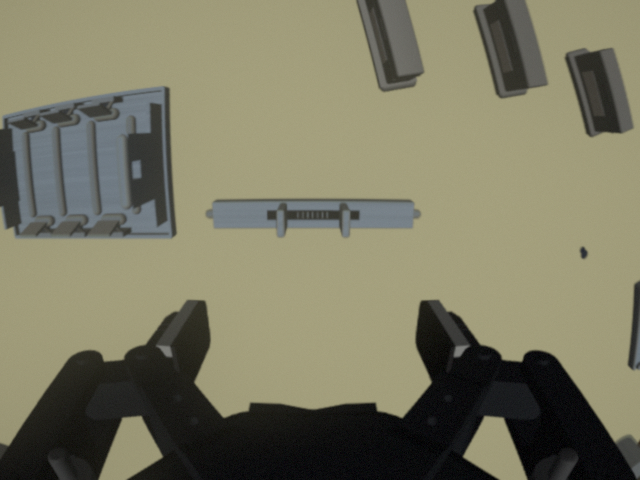

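```bash
python3 -m creep '[{"hand":85,"dx":40,"dy":17,"dz":0,"twist":-0.1},{"hand":85,"dx":80,"dy":34,"dz":5,"twist":-0.2},{"hand":85,"dx":120,"dy":51,"dz":10,"twist":-0.226},{"hand":85,"dx":150,"dy":62,"dz":12,"twist":-0.226},{"hand":85,"dx":160,"dy":66,"dz":12,"twist":-0.226},{"hand":85,"dx":160,"dy":66,"dz":12,"twist":-0.226},{"hand":85,"dx":160,"dy":66,"dz":12,"twist":-0.226}]'; cat > box.py <<'E'
# two-view box finder: wrist picture near box, dark/grey blobs -> foot outline on z~0.0, returns blobs
from h import *
import pickle,sys
def look(name):
    o=ctrl.get_obs(); im=ctrl.capture('wrist')[:,:,::-1].copy(); cv2.imwrite(f'pics/{name}.png',im); pickle.dump(o,open(f'{name}.pkl','wb'))
    return o,im
E
python3 - <<'E'
from box import *
o,im=look("w5"); print(o["tool_pos"],o["tool_rot"])
E
```

```text
time_s: 9.8
tool_pos: [0.5538, -0.1058, 0.1953]
tool_rot: [-3.141, 0.002, 0.161]
ft_force: [-0.3, 0.1, -0.4]
grip_width: 0.0852
grip_force: 0.0
[ 0.55383232 -0.10582022  0.19526781] [-3.14058356e+00  2.25175672e-03  1.60602628e-01]
```

View pics/w5.png

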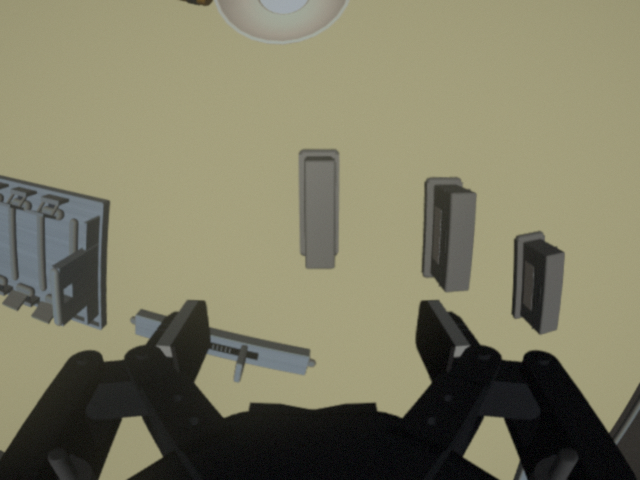

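```bash
python3 - <<'E'
from h import *
import pickle; o=pickle.load(open('w5.pkl','rb'));o4=pickle.load(open('w4.pkl','rb'))
T=np.array([plane(ray("wrist",p,o),.056) for p in [(306,157),(335,157),(334,268),(306,268)]])
print(T.mean(0),[np.linalg.norm(T[i]-T[i-1]).round(4) for i in range(4)],to_tool(T.mean(0),0,o))
for i,j in((3,0),(2,1)): print(np.arctan2(*(T[j]-T[i])[[1,0]]).round(3))
F=np.array([plane(ray("wrist",p,o),.009) for p in [(299,150),(339,150)]]);print(F,to_tool(F.mean(0),0,o))
print(meet([ray("wrist",(320,268),o),ray("wrist",(404,80),o4)]))
E
```

```text
[ 0.56374561 -0.11127765  0.056     ] [np.float64(0.0888), np.float64(0.0218), np.float64(0.0889), np.float64(0.0227)] [  9.2   7.1 139.2]
0.156
0.166
[[ 0.60767883 -0.08599625  0.009     ]
 [ 0.61337602 -0.12057381  0.009     ]] [ 56.8   6.8 186.1]
(array([ 0.51527908, -0.11774182,  0.04169888]), np.float64(0.0019137403034760428))
```

```bash
python3 -m creep '[{"hand":70,"dx":8.5,"dy":7,"dz":40,"twist":0},{"hand":70,"dx":8.5,"dy":7,"dz":85,"twist":0},{"hand":70,"dx":8.5,"dy":7,"dz":125,"twist":0},{"hand":70,"dx":8.5,"dy":7,"dz":150,"twist":0},{"hand":70,"dx":8.5,"dy":7,"dz":165,"twist":0},{"hand":70,"dx":8.5,"dy":7,"dz":168,"twist":0},{"hand":70,"dx":8.5,"dy":7,"dz":168,"twist":0},{"hand":45,"dx":8.5,"dy":7,"dz":168,"twist":0},{"hand":30,"dx":8.5,"dy":7,"dz":168,"twist":0},{"hand":18,"dx":8.5,"dy":7,"dz":168,"twist":0},{"hand":18,"dx":8.5,"dy":7,"dz":168,"twist":0},{"hand":18,"dx":8.5,"dy":7,"dz":168,"twist":0}]'; python3 -m creep '[{"hand":18,"dx":0,"dy":0,"dz":0,"twist":0},{"hand":18,"dx":0,"dy":0,"dz":0,"twist":0},{"hand":18,"dx":0,"dy":0,"dz":0,"twist":0},{"hand":18,"dx":0,"dy":0,"dz":0,"twist":0}]'
```

```text
time_s: 11.05
tool_pos: [0.5655, -0.1124, 0.0294]
tool_rot: [3.141, -0.002, 0.16]
ft_force: [-0.7, 0.5, 6.9]
grip_width: 0.023
grip_force: 60.1
time_s: 11.45
tool_pos: [0.5654, -0.1124, 0.0294]
tool_rot: [3.141, -0.002, 0.16]
ft_force: [-1.6, 0.4, 6.4]
grip_width: 0.0228
grip_force: 60.1
```

```bash
python3 -m creep '[{"hand":18,"dx":0,"dy":0,"dz":-10,"twist":0},{"hand":18,"dx":0,"dy":0,"dz":-40,"twist":0},{"hand":18,"dx":0,"dy":0,"dz":-80,"twist":0},{"hand":18,"dx":0,"dy":0,"dz":-120,"twist":0},{"hand":18,"dx":0,"dy":0,"dz":-140,"twist":0},{"hand":18,"dx":0,"dy":0,"dz":-140,"twist":0},{"hand":18,"dx":0,"dy":0,"dz":-140,"twist":0}]'; python3 -c "
from h import *
go(0.4727,0.266,0.17,-0.065)"
```

```text
time_s: 12.15
tool_pos: [0.5645, -0.1124, 0.1686]
tool_rot: [3.141, -0.0, 0.16]
ft_force: [-0.5, -0.6, -1.8]
grip_width: 0.0232
grip_force: 59.1
shift [ -30.5 -388.2   -1.6] twist 0.225 t 12.15 tcp [ 0.5645 -0.1124  0.1686] [ 3.141 -0.     0.16 ] F [-0.5 -0.6 -1.8] w 23.2 gf 59.1
```

```bash
python3 -m creep '[{"hand":18,"dx":-3,"dy":-30,"dz":0,"twist":0},{"hand":18,"dx":-6,"dy":-75,"dz":0,"twist":0.1},{"hand":18,"dx":-10,"dy":-120,"dz":0,"twist":0.2},{"hand":18,"dx":-14,"dy":-165,"dz":0,"twist":0.225},{"hand":18,"dx":-18,"dy":-210,"dz":0,"twist":0.225},{"hand":18,"dx":-22,"dy":-255,"dz":0,"twist":0.225},{"hand":18,"dx":-26,"dy":-300,"dz":0,"twist":0.225},{"hand":18,"dx":-28,"dy":-340,"dz":0,"twist":0.225},{"hand":18,"dx":-30.5,"dy":-370,"dz":0,"twist":0.225},{"hand":18,"dx":-30.5,"dy":-388,"dz":0,"twist":0.225},{"hand":18,"dx":-30.5,"dy":-388,"dz":0,"twist":0.225},{"hand":18,"dx":-30.5,"dy":-388,"dz":0,"twist":0.225}]'; python3 -m creep '[{"hand":18,"dx":0,"dy":0,"dz":15,"twist":0},{"hand":18,"dx":0,"dy":0,"dz":30,"twist":0},{"hand":18,"dx":0,"dy":0,"dz":30,"twist":0},{"hand":18,"dx":0,"dy":0,"dz":30,"twist":0}]'; python3 - <<'E'
from box import *
o,im=look("w6"); go(0.4727,0.266,0.17,-0.065)
E
```

```text
time_s: 13.35
tool_pos: [0.4722, 0.2653, 0.1669]
tool_rot: [3.14, 0.002, -0.065]
ft_force: [0.4, -0.2, -1.3]
grip_width: 0.0229
grip_force: 59.1
time_s: 13.75
tool_pos: [0.473, 0.2646, 0.138]
tool_rot: [3.14, 0.001, -0.067]
ft_force: [0.5, 1.0, -0.2]
grip_width: 0.0231
grip_force: 59.1
shift [ -0.6  -0.8 -31.5] twist -0.001 t 13.8 tcp [0.4732 0.2651 0.1385] [ 3.141  0.    -0.066] F [ 0.3 -0.3 -1.2] w 22.8 gf 59.1
```

View pics/w6.png

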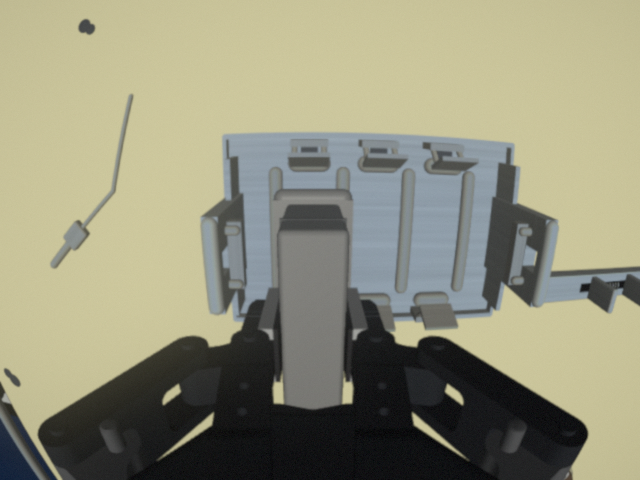

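```bash
python3 - <<'E'
from h import *
import pickle; o=pickle.load(open('w6.pkl','rb'))
f=lambda p,z:to_tool(plane(ray("wrist",p,o),z),0,o)
print("rods",[f(p,.014) for p in [(276,180),(343,180),(408,180),(468,180),(402,280),(457,280)]])
print("corners",[f(p,.010) for p in [(223,136),(514,145),(490,318),(234,322)]])
print("guides",[f(p,.053) for p in [(310,165),(382,163),(450,162)]])
print("guides z30",[f(p,.053) for p in [(418,307),(455,306)]])
z=o["tool_pos"][2]-.0294
print("foot",[f(p,z+.009) for p in [(275,190),(351,190)]],"body top",[f(p,z+.056) for p in [(281,220),(346,220)]])
E
```

```text
rods [array([ 38.4, -25.2, 123.9]), array([ 38.3,  23.1, 124. ]), array([ 39.2,  71.2, 124. ]), array([ 40.9, 119.6, 124.1]), array([-39.7,  71.8, 124.1]), array([-40.9, 119.3, 124.2])]
corners [array([ 71.3, -64.2, 127.8]), array([ 70.8, 161.3, 128.1]), array([-81. , 160.3, 128.3]), array([-79.7, -64.8, 128. ])]
guides [array([52.5, -0.4, 84.9]), array([54.3, 43.9, 85. ]), array([56.6, 88.6, 85. ])]
guides z30 [array([-44.2,  75.1,  85.1]), array([-44.7, 103.5,  85.1])]
foot [array([ 47.2, -15.4,  20.3]), array([47.2, 18.2, 20.4])] body top [array([ 44.8,  -8.9, -26.7]), array([ 44.8,  11.9, -26.6])]
```

```bash
python3 -m creep '[{"hand":18,"dx":-2,"dy":-2.3,"dz":10,"twist":0},{"hand":18,"dx":-2,"dy":-2.3,"dz":30,"twist":0},{"hand":18,"dx":-2,"dy":-2.3,"dz":50,"twist":0},{"hand":18,"dx":-2,"dy":-2.3,"dz":60,"twist":0},{"hand":18,"dx":-2,"dy":-2.3,"dz":65,"twist":0},{"hand":18,"dx":-2,"dy":-2.3,"dz":70,"twist":0},{"hand":18,"dx":-2,"dy":-2.3,"dz":70,"twist":0}]'; python3 -m creep '[{"hand":18,"dx":0,"dy":0,"dz":3,"twist":0},{"hand":18,"dx":0,"dy":0,"dz":6,"twist":0},{"hand":18,"dx":0,"dy":0,"dz":9,"twist":0},{"hand":18,"dx":0,"dy":0,"dz":9,"twist":0}]'
```

```text
time_s: 14.5
tool_pos: [0.4711, 0.2685, 0.0682]
tool_rot: [-3.142, -0.0, -0.065]
ft_force: [0.5, -0.4, -0.8]
grip_width: 0.0233
grip_force: 59.1
time_s: 14.9
tool_pos: [0.4711, 0.2683, 0.0591]
tool_rot: [3.141, -0.0, -0.065]
ft_force: [0.4, 0.5, -0.1]
grip_width: 0.023
grip_force: 59.1
```

```bash
python3 -m creep '[{"hand":18,"dx":0,"dy":0,"dz":3,"twist":0},{"hand":18,"dx":0,"dy":0,"dz":6,"twist":0},{"hand":18,"dx":0,"dy":0,"dz":9,"twist":0},{"hand":18,"dx":0,"dy":0,"dz":9,"twist":0}]';  python3 -m creep '[{"hand":18,"dx":0,"dy":0,"dz":2,"twist":0},{"hand":18,"dx":0,"dy":0,"dz":4,"twist":0},{"hand":18,"dx":0,"dy":0,"dz":6,"twist":0},{"hand":18,"dx":0,"dy":0,"dz":6,"twist":0}]'
```

```text
time_s: 15.3
tool_pos: [0.4717, 0.2685, 0.0503]
tool_rot: [-3.141, -0.001, -0.065]
ft_force: [4.8, -0.5, 0.3]
grip_width: 0.0233
grip_force: 59.5
time_s: 15.7
tool_pos: [0.4711, 0.2684, 0.044]
tool_rot: [-3.141, 0.0, -0.065]
ft_force: [5.3, 1.2, -1.2]
grip_width: 0.0231
grip_force: 59.0
```

```bash
python3 -m creep '[{"hand":18,"dx":0.5,"dy":0,"dz":3,"twist":0},{"hand":18,"dx":0.5,"dy":0,"dz":6,"twist":0},{"hand":18,"dx":0.5,"dy":0,"dz":9,"twist":0},{"hand":18,"dx":0.5,"dy":0,"dz":10,"twist":0},{"hand":18,"dx":0.5,"dy":0,"dz":10,"twist":0}]'
```

```text
time_s: 16.2
tool_pos: [0.4713, 0.2679, 0.0354]
tool_rot: [3.14, -0.0, -0.065]
ft_force: [-1.0, -4.5, 19.5]
grip_width: 0.0228
grip_force: 62.0
```

```bash
python3 -m creep '[{"hand":18,"dx":0,"dy":-0.3,"dz":1,"twist":0},{"hand":18,"dx":0,"dy":-0.3,"dz":2,"twist":0},{"hand":18,"dx":0,"dy":-0.3,"dz":2,"twist":0}]'
```

```text
time_s: 16.5
tool_pos: [0.4713, 0.2679, 0.0352]
tool_rot: [3.14, -0.001, -0.066]
ft_force: [-8.7, -10.6, 47.7]
grip_width: 0.0229
grip_force: 65.8
```

```bash
python3 -m creep '[{"hand":18,"dx":0,"dy":0,"dz":-3,"twist":0},{"hand":26,"dx":0,"dy":0,"dz":-3,"twist":0},{"hand":33,"dx":0,"dy":0,"dz":-3,"twist":0},{"hand":33,"dx":0,"dy":0,"dz":-3,"twist":0},{"hand":33,"dx":0,"dy":0,"dz":-3,"twist":0},{"hand":33,"dx":0,"dy":0,"dz":-20,"twist":0},{"hand":33,"dx":0,"dy":0,"dz":-50,"twist":0},{"hand":33,"dx":0,"dy":0,"dz":-90,"twist":0},{"hand":60,"dx":0,"dy":0,"dz":-130,"twist":0},{"hand":85,"dx":0,"dy":0,"dz":-150,"twist":0},{"hand":85,"dx":0,"dy":0,"dz":-160,"twist":0},{"hand":85,"dx":0,"dy":0,"dz":-160,"twist":0}]'; python3 - <<'E'
from box import *
o,im=look("w7"); go(0.55,-0.2265,0.2,0.21)
z=.062
E
```

```text
time_s: 17.7
tool_pos: [0.4718, 0.2693, 0.1929]
tool_rot: [-3.14, -0.001, -0.065]
ft_force: [0.9, -0.1, -0.4]
grip_width: 0.0849
grip_force: 0.0
shift [110.7 489.   -8.4] twist -0.275 t 17.75 tcp [0.4713 0.2687 0.1916] [ 3.141  0.    -0.065] F [ 0.4  0.5 -0.1] w 85.0 gf 0.0
```

View pics/w7.png

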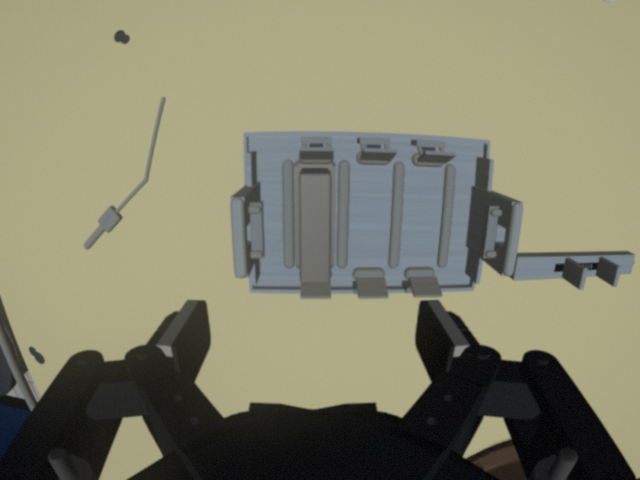

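```bash
python3 -m creep '[{"hand":85,"dx":6,"dy":30,"dz":-5,"twist":0},{"hand":85,"dx":16,"dy":75,"dz":-8,"twist":0},{"hand":85,"dx":27,"dy":120,"dz":-8,"twist":0},{"hand":85,"dx":38,"dy":165,"dz":-8,"twist":0},{"hand":85,"dx":49,"dy":210,"dz":-8,"twist":0},{"hand":85,"dx":60,"dy":255,"dz":-8,"twist":0},{"hand":85,"dx":70,"dy":300,"dz":-8,"twist":-0.1},{"hand":85,"dx":80,"dy":345,"dz":-8,"twist":-0.2},{"hand":85,"dx":90,"dy":390,"dz":-8,"twist":-0.275},{"hand":85,"dx":100,"dy":435,"dz":-8,"twist":-0.275},{"hand":85,"dx":108,"dy":470,"dz":-8,"twist":-0.275},{"hand":85,"dx":110,"dy":489,"dz":-8,"twist":-0.275}]';python3 -m creep '[{"hand":85,"dx":0,"dy":0,"dz":0,"twist":0},{"hand":85,"dx":0,"dy":0,"dz":0,"twist":0},{"hand":85,"dx":0,"dy":0,"dz":0,"twist":0}]'; python3 - <<'E'
from box import *
o,im=look("w8"); print(o["tool_pos"],o["tool_rot"])
E
```

```text
time_s: 18.95
tool_pos: [0.5483, -0.2306, 0.1976]
tool_rot: [-3.141, 0.003, 0.206]
ft_force: [0.2, 0.2, -0.0]
grip_width: 0.0849
grip_force: 0.0
time_s: 19.25
tool_pos: [0.5492, -0.2247, 0.1993]
tool_rot: [-3.14, 0.001, 0.212]
ft_force: [-0.3, 0.2, 1.0]
grip_width: 0.085
grip_force: 0.0
[ 0.54921106 -0.22466482  0.19931725] [-3.13998535e+00  1.09492577e-03  2.11754772e-01]
```

View pics/w8.png

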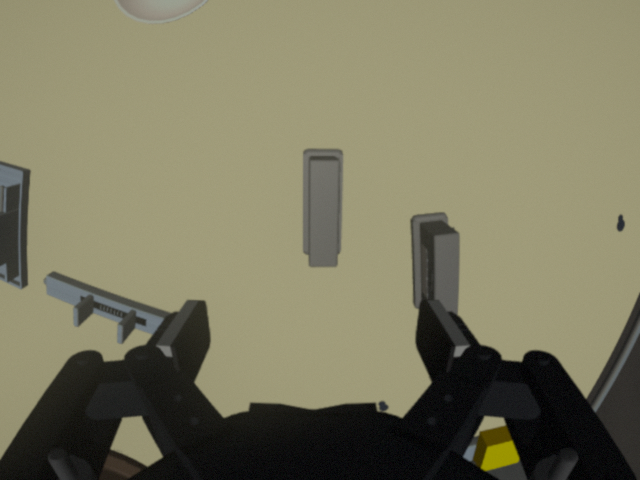

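```bash
cat >> box.py <<'E'
def find(im,o,x0=230,x1=410,y1=292):
    d=im[:,:,2].astype(int)-im[:,:,0]; m=(d<18).astype(np.uint8); m[:100]=0;m[y1:]=0;m[:,:x0]=0;m[:,x1:]=0
    c=max(cv2.findContours(m,cv2.RETR_EXTERNAL,cv2.CHAIN_APPROX_NONE)[0],key=cv2.contourArea)
    r=cv2.minAreaRect(c); x,y,w,h=cv2.boundingRect(c); P=c[:,0]
    near=P[P[:,1]>=y+h-5]; far=P[P[:,1]<=y+5]
    f=lambda p,z:to_tool(plane(ray("wrist",p,o),z),0,o)
    n=((near[:,0].min()+near[:,0].max())/2,y+h-1); q=((far[:,0].min()+far[:,0].max())/2,y)
    print("rect",np.round(r[1],1),round(r[2],1),"bbox",x,y,w,h,"near top edge",f(n,.056),"far foot edge",f(q,.009))
E
python3 - <<'E'
from box import *
for n in("w5","w8"):
    o=pickle.load(open(n+'.pkl','rb')); im=cv2.imread(f"pics/{n}.png"); find(im,o)
T=np.array([plane(ray("wrist",p,o),.056) for p in [(309,158),(339,158),(336,266),(310,266)]])
print([np.linalg.norm(T[i]-T[i-1]).round(4) for i in range(4)],to_tool(T.mean(0),0,o))
for i,j in((3,0),(2,1)): print(np.arctan2(*(T[j]-T[i])[[1,0]]).round(3))
o5=pickle.load(open('w5.pkl','rb'))
print("height",meet([ray("wrist",(323,267),o),ray("wrist",(457,290),o5)]))
E
```

```text
rect [117.  39.] 90.0 bbox 299 150 40 118 near top edge [-34.4   6.7 139.3] far foot edge [ 56.7   6.3 186.1]
rect [116.  39.] 90.0 bbox 303 149 40 117 near top edge [-34.1   9.2 143.3] far foot edge [ 57.4  10.3 190.2]
[np.float64(0.0875), np.float64(0.0229), np.float64(0.0876), np.float64(0.0213)] [  8.8   9.7 143.3]
0.219
0.2
height (array([ 0.51594813, -0.24166125,  0.05403081]), np.float64(0.0006702050925453838))
```

```bash
python3 -m creep '[{"hand":70,"dx":8.5,"dy":9.7,"dz":40,"twist":0},{"hand":70,"dx":8.5,"dy":9.7,"dz":85,"twist":0},{"hand":70,"dx":8.5,"dy":9.7,"dz":125,"twist":0},{"hand":70,"dx":8.5,"dy":9.7,"dz":150,"twist":0},{"hand":70,"dx":8.5,"dy":9.7,"dz":168,"twist":0},{"hand":70,"dx":8.5,"dy":9.7,"dz":172,"twist":0},{"hand":70,"dx":8.5,"dy":9.7,"dz":172,"twist":0},{"hand":70,"dx":8.5,"dy":9.7,"dz":172,"twist":0}]'; python3 -m creep '[{"hand":45,"dx":0,"dy":0,"dz":0,"twist":0},{"hand":30,"dx":0,"dy":0,"dz":0,"twist":0},{"hand":18,"dx":0,"dy":0,"dz":0,"twist":0},{"hand":18,"dx":0,"dy":0,"dz":0,"twist":0},{"hand":18,"dx":0,"dy":0,"dz":0,"twist":0},{"hand":18,"dx":0,"dy":0,"dz":0,"twist":0},{"hand":18,"dx":0,"dy":0,"dz":0,"twist":0},{"hand":18,"dx":0,"dy":0,"dz":0,"twist":0},{"hand":18,"dx":0,"dy":0,"dz":0,"twist":0}]'
```

```text
time_s: 20.1
tool_pos: [0.5606, -0.2339, 0.0295]
tool_rot: [3.141, -0.002, 0.21]
ft_force: [0.2, -0.3, 0.5]
grip_width: 0.0698
grip_force: 0.0
time_s: 21.0
tool_pos: [0.5602, -0.2344, 0.0291]
tool_rot: [3.141, -0.001, 0.21]
ft_force: [-0.8, 0.2, 6.4]
grip_width: 0.0225
grip_force: 60.0
```

```bash
python3 -m creep '[{"hand":18,"dx":0,"dy":0,"dz":-10,"twist":0},{"hand":18,"dx":0,"dy":0,"dz":-40,"twist":0},{"hand":18,"dx":0,"dy":0,"dz":-80,"twist":0},{"hand":18,"dx":0,"dy":0,"dz":-120,"twist":0},{"hand":18,"dx":0,"dy":0,"dz":-140,"twist":0},{"hand":18,"dx":0,"dy":0,"dz":-140,"twist":0},{"hand":18,"dx":0,"dy":0,"dz":-140,"twist":0}]'; python3 -c "
from h import *
go(0.4675,0.219,0.17,-0.065)"
```

```text
time_s: 21.7
tool_pos: [0.5595, -0.2343, 0.1686]
tool_rot: [3.141, -0.0, 0.21]
ft_force: [0.4, -0.2, -1.6]
grip_width: 0.0231
grip_force: 59.0
shift [   4.3 -462.5   -1.6] twist 0.275 t 21.7 tcp [ 0.5595 -0.2343  0.1686] [ 3.141 -0.     0.21 ] F [ 0.4 -0.2 -1.6] w 23.1 gf 59.0
```

```bash
python3 -m creep '[{"hand":18,"dx":0,"dy":-30,"dz":0,"twist":0},{"hand":18,"dx":1,"dy":-75,"dz":0,"twist":0},{"hand":18,"dx":1,"dy":-120,"dz":0,"twist":0.1},{"hand":18,"dx":2,"dy":-165,"dz":0,"twist":0.2},{"hand":18,"dx":2,"dy":-210,"dz":0,"twist":0.275},{"hand":18,"dx":3,"dy":-255,"dz":0,"twist":0.275},{"hand":18,"dx":3,"dy":-300,"dz":0,"twist":0.275},{"hand":18,"dx":4,"dy":-345,"dz":0,"twist":0.275},{"hand":18,"dx":4.3,"dy":-390,"dz":0,"twist":0.275},{"hand":18,"dx":4.3,"dy":-430,"dz":0,"twist":0.275},{"hand":18,"dx":4.3,"dy":-455,"dz":0,"twist":0.275},{"hand":18,"dx":4.3,"dy":-462.5,"dz":0,"twist":0.275}]'; python3 -m creep '[{"hand":18,"dx":0,"dy":0,"dz":15,"twist":0},{"hand":18,"dx":0,"dy":0,"dz":40,"twist":0},{"hand":18,"dx":0,"dy":0,"dz":60,"twist":0},{"hand":18,"dx":0,"dy":0,"dz":65,"twist":0},{"hand":18,"dx":0,"dy":0,"dz":65,"twist":0},{"hand":18,"dx":0,"dy":0,"dz":65,"twist":0}]'; python3 -c "
from h import *
go(0.4675,0.219,0.06,-0.065)"
```

```text
time_s: 22.9
tool_pos: [0.4656, 0.2221, 0.1671]
tool_rot: [-3.141, 0.003, -0.06]
ft_force: [0.2, -0.1, -1.7]
grip_width: 0.0233
grip_force: 59.1
time_s: 23.5
tool_pos: [0.468, 0.2188, 0.1037]
tool_rot: [-3.142, -0.0, -0.066]
ft_force: [-0.1, -0.9, -0.6]
grip_width: 0.023
grip_force: 59.1
shift [-0.5 -0.1 43.7] twist -0.001 t 23.5 tcp [0.468  0.2188 0.1037] [-3.142 -0.    -0.066] F [-0.1 -0.9 -0.6] w 23.0 gf 59.1
```

```bash
python3 -m creep '[{"hand":18,"dx":-0.4,"dy":-0.2,"dz":10,"twist":0},{"hand":18,"dx":-0.4,"dy":-0.2,"dz":20,"twist":0},{"hand":18,"dx":-0.4,"dy":-0.2,"dz":30,"twist":0},{"hand":18,"dx":-0.4,"dy":-0.2,"dz":40,"twist":0},{"hand":18,"dx":-0.4,"dy":-0.2,"dz":45,"twist":0},{"hand":18,"dx":-0.4,"dy":-0.2,"dz":50,"twist":0},{"hand":18,"dx":-0.4,"dy":-0.2,"dz":50,"twist":0}]'; python3 -m creep '[{"hand":18,"dx":0,"dy":0,"dz":3,"twist":0},{"hand":18,"dx":0,"dy":0,"dz":6,"twist":0},{"hand":18,"dx":0,"dy":0,"dz":9,"twist":0},{"hand":18,"dx":0,"dy":0,"dz":9,"twist":0}]'
```

```text
time_s: 24.2
tool_pos: [0.467, 0.2191, 0.0526]
tool_rot: [3.141, 0.001, -0.065]
ft_force: [-0.2, -0.1, -1.4]
grip_width: 0.023
grip_force: 59.1
time_s: 24.6
tool_pos: [0.4675, 0.2195, 0.0442]
tool_rot: [-3.141, -0.0, -0.065]
ft_force: [1.6, 1.8, -1.8]
grip_width: 0.0228
grip_force: 59.0
```

```bash
python3 -m creep '[{"hand":18,"dx":0,"dy":0,"dz":3,"twist":0},{"hand":18,"dx":0,"dy":0,"dz":6,"twist":0},{"hand":18,"dx":0,"dy":0,"dz":9,"twist":0},{"hand":18,"dx":0,"dy":0,"dz":11,"twist":0},{"hand":18,"dx":0,"dy":0,"dz":11,"twist":0}]'
```

```text
time_s: 25.1
tool_pos: [0.4674, 0.2189, 0.035]
tool_rot: [3.141, -0.001, -0.066]
ft_force: [-5.8, -5.1, 29.4]
grip_width: 0.0232
grip_force: 63.2
```

```bash
python3 -m creep '[{"hand":18,"dx":0,"dy":0,"dz":1,"twist":0},{"hand":18,"dx":0,"dy":0,"dz":-2,"twist":0},{"hand":26,"dx":0,"dy":0,"dz":-2,"twist":0},{"hand":33,"dx":0,"dy":0,"dz":-2,"twist":0},{"hand":33,"dx":0,"dy":0,"dz":-2,"twist":0},{"hand":33,"dx":0,"dy":0,"dz":-2,"twist":0},{"hand":33,"dx":0,"dy":0,"dz":-20,"twist":0},{"hand":33,"dx":0,"dy":0,"dz":-50,"twist":0},{"hand":33,"dx":0,"dy":0,"dz":-90,"twist":0},{"hand":60,"dx":0,"dy":0,"dz":-130,"twist":0},{"hand":85,"dx":0,"dy":0,"dz":-155,"twist":0},{"hand":85,"dx":0,"dy":0,"dz":-165,"twist":0}]'; python3 - <<'E'
from box import *
im=ctrl.capture("top")[:,:,::-1].astype(int); d=im[:,:,2]-im[:,:,0]
m=(d<12).astype(np.uint8); m[:230]=0;m[340:]=0;m[:,:345]=0;m[:,500:]=0
for c in cv2.findContours(m,cv2.RETR_EXTERNAL,cv2.CHAIN_APPROX_NONE)[0]:
    if cv2.contourArea(c)>100:
        r=cv2.minAreaRect(c); B=cv2.boxPoints(r); W=np.array([plane(ray("top",p),0.03) for p in B]); print(r,W.mean(0).round(3))
go(0.517,-0.340,0.2,0.33)
E
```

```text
time_s: 26.3
tool_pos: [0.4682, 0.22, 0.2008]
tool_rot: [-3.14, -0.003, -0.065]
ft_force: [-0.2, 0.1, -1.0]
grip_width: 0.0749
grip_force: 0.0
((363.3293762207031, 330.7176208496094), (37.5812873840332, 10.58411693572998), 4.39870548248291) [ 0.397 -0.079  0.03 ]
((466.22607421875, 280.6027526855469), (37.804298400878906, 17.790258407592773), 69.44395446777344) [ 0.525 -0.344  0.03 ]
shift [8.520e+01 5.556e+02 2.000e-01] twist -0.395 t 26.35 tcp [0.4683 0.2199 0.2009] [-3.14e+00 -3.00e-03 -6.50e-02] F [0.6 0.2 0.1] w 81.7 gf 0.0
```

```bash
python3 -m creep '[{"hand":85,"dx":5,"dy":35,"dz":0,"twist":0},{"hand":85,"dx":12,"dy":80,"dz":0,"twist":0},{"hand":85,"dx":19,"dy":125,"dz":0,"twist":0},{"hand":85,"dx":26,"dy":170,"dz":0,"twist":0},{"hand":85,"dx":33,"dy":215,"dz":0,"twist":0},{"hand":85,"dx":40,"dy":260,"dz":0,"twist":0},{"hand":85,"dx":47,"dy":305,"dz":0,"twist":-0.1},{"hand":85,"dx":54,"dy":350,"dz":0,"twist":-0.2},{"hand":85,"dx":61,"dy":395,"dz":0,"twist":-0.3},{"hand":85,"dx":68,"dy":440,"dz":0,"twist":-0.395},{"hand":85,"dx":75,"dy":485,"dz":0,"twist":-0.395},{"hand":85,"dx":82,"dy":525,"dz":0,"twist":-0.395}]';python3 -m creep '[{"hand":85,"dx":10,"dy":30,"dz":0,"twist":0},{"hand":85,"dx":9,"dy":30,"dz":0,"twist":0},{"hand":85,"dx":9,"dy":30,"dz":0,"twist":0},{"hand":85,"dx":9,"dy":30,"dz":0,"twist":0}]'; python3 - <<'E'
from box import *
o,im=look("w9"); print(o["tool_pos"],o["tool_rot"]); find(im,o)
cv2.imwrite("pics/w9c.png",im[100:310,180:460])
E
```

```text
time_s: 27.55
tool_pos: [0.5137, -0.3124, 0.1962]
tool_rot: [-3.14, 0.002, 0.329]
ft_force: [-0.1, 0.6, 0.6]
grip_width: 0.0849
grip_force: 0.0
time_s: 27.95
tool_pos: [0.5326, -0.334, 0.1971]
tool_rot: [-3.14, 0.001, 0.331]
ft_force: [1.1, -0.8, 0.9]
grip_width: 0.0849
grip_force: 0.0
[ 0.53260741 -0.33401446  0.1970628 ] [-3.13961259e+00  1.24539958e-03  3.30987815e-01]
rect [117.  39.] 90.0 bbox 307 173 40 118 near top edge [-55.7  13.5 141.1] far foot edge [ 35.9  13.4 188. ]
```

View pics/w9c.png

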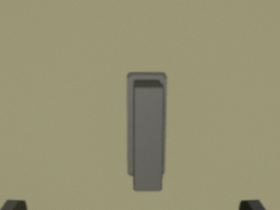

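```bash
python3 -m creep '[{"hand":70,"dx":-12.9,"dy":13.5,"dz":40,"twist":0},{"hand":70,"dx":-12.9,"dy":13.5,"dz":85,"twist":0},{"hand":70,"dx":-12.9,"dy":13.5,"dz":125,"twist":0},{"hand":70,"dx":-12.9,"dy":13.5,"dz":150,"twist":0},{"hand":70,"dx":-12.9,"dy":13.5,"dz":166,"twist":0},{"hand":70,"dx":-12.9,"dy":13.5,"dz":170,"twist":0},{"hand":70,"dx":-12.9,"dy":13.5,"dz":170,"twist":0},{"hand":70,"dx":-12.9,"dy":13.5,"dz":170,"twist":0}]'; python3 -m creep '[{"hand":45,"dx":0,"dy":0,"dz":0,"twist":0},{"hand":30,"dx":0,"dy":0,"dz":0,"twist":0},{"hand":18,"dx":0,"dy":0,"dz":0,"twist":0},{"hand":18,"dx":0,"dy":0,"dz":0,"twist":0},{"hand":18,"dx":0,"dy":0,"dz":0,"twist":0},{"hand":18,"dx":0,"dy":0,"dz":0,"twist":0},{"hand":18,"dx":0,"dy":0,"dz":0,"twist":0},{"hand":18,"dx":0,"dy":0,"dz":0,"twist":0},{"hand":18,"dx":0,"dy":0,"dz":0,"twist":0}]'
```

```text
time_s: 28.8
tool_pos: [0.5263, -0.3527, 0.0298]
tool_rot: [3.14, -0.002, 0.33]
ft_force: [0.4, -0.7, 0.6]
grip_width: 0.0701
grip_force: 0.0
time_s: 29.7
tool_pos: [0.5257, -0.3527, 0.0291]
tool_rot: [3.141, -0.001, 0.33]
ft_force: [-0.5, 1.1, 6.5]
grip_width: 0.0227
grip_force: 60.1
```

```bash
python3 -m creep '[{"hand":18,"dx":0,"dy":0,"dz":-10,"twist":0},{"hand":18,"dx":0,"dy":0,"dz":-40,"twist":0},{"hand":18,"dx":0,"dy":0,"dz":-80,"twist":0},{"hand":18,"dx":0,"dy":0,"dz":-120,"twist":0},{"hand":18,"dx":0,"dy":0,"dz":-140,"twist":0},{"hand":18,"dx":0,"dy":0,"dz":-140,"twist":0},{"hand":18,"dx":0,"dy":0,"dz":-140,"twist":0}]'; python3 -c "
from h import *
go(0.4645,0.1703,0.17,-0.065)"
```

```text
time_s: 30.4
tool_pos: [0.5249, -0.3523, 0.1682]
tool_rot: [3.141, 0.0, 0.33]
ft_force: [-1.0, 0.4, -2.1]
grip_width: 0.0229
grip_force: 59.1
shift [ 112.  -514.1   -1.9] twist 0.395 t 30.4 tcp [ 0.5249 -0.3523  0.1682] [3.141 0.    0.33 ] F [-1.   0.4 -2.1] w 22.9 gf 59.1
```

```bash
python3 -m creep '[{"hand":18,"dx":7,"dy":-30,"dz":0,"twist":0},{"hand":18,"dx":16,"dy":-75,"dz":0,"twist":0},{"hand":18,"dx":26,"dy":-120,"dz":0,"twist":0.1},{"hand":18,"dx":36,"dy":-165,"dz":0,"twist":0.2},{"hand":18,"dx":46,"dy":-210,"dz":0,"twist":0.3},{"hand":18,"dx":56,"dy":-255,"dz":0,"twist":0.395},{"hand":18,"dx":66,"dy":-300,"dz":0,"twist":0.395},{"hand":18,"dx":76,"dy":-345,"dz":0,"twist":0.395},{"hand":18,"dx":86,"dy":-390,"dz":0,"twist":0.395},{"hand":18,"dx":96,"dy":-435,"dz":0,"twist":0.395},{"hand":18,"dx":106,"dy":-480,"dz":0,"twist":0.395},{"hand":18,"dx":112,"dy":-510,"dz":0,"twist":0.395}]'; python3 -m creep '[{"hand":18,"dx":1.5,"dy":-3.5,"dz":0,"twist":0},{"hand":18,"dx":1.5,"dy":-3.5,"dz":40,"twist":0},{"hand":18,"dx":1.5,"dy":-3.5,"dz":60,"twist":0},{"hand":18,"dx":1.5,"dy":-3.5,"dz":65,"twist":0},{"hand":18,"dx":1.5,"dy":-3.5,"dz":65,"twist":0},{"hand":18,"dx":1.5,"dy":-3.5,"dz":65,"twist":0}]'; python3 -c "
from h import *
go(0.4645,0.1703,0.054,-0.065)"
```

```text
time_s: 31.6
tool_pos: [0.4641, 0.1695, 0.1669]
tool_rot: [-3.142, 0.003, -0.062]
ft_force: [0.4, -0.2, -1.7]
grip_width: 0.0234
grip_force: 59.2
time_s: 32.2
tool_pos: [0.4682, 0.1696, 0.1038]
tool_rot: [-3.141, -0.0, -0.066]
ft_force: [-0.3, 0.5, -0.5]
grip_width: 0.0235
grip_force: 59.2
shift [-3.8 -0.4 49.8] twist -0.001 t 32.2 tcp [0.4682 0.1696 0.1038] [-3.141 -0.    -0.066] F [-0.3  0.5 -0.5] w 23.5 gf 59.2
```

```bash
python3 -m creep '[{"hand":18,"dx":-3.8,"dy":-0.5,"dz":0,"twist":0},{"hand":18,"dx":-3.8,"dy":-0.5,"dz":15,"twist":0},{"hand":18,"dx":-3.8,"dy":-0.5,"dz":30,"twist":0},{"hand":18,"dx":-3.8,"dy":-0.5,"dz":40,"twist":0},{"hand":18,"dx":-3.8,"dy":-0.5,"dz":45,"twist":0},{"hand":18,"dx":-3.8,"dy":-0.5,"dz":50,"twist":0},{"hand":18,"dx":-3.8,"dy":-0.5,"dz":50,"twist":0}]'; python3 -m creep '[{"hand":18,"dx":0,"dy":0,"dz":3,"twist":0},{"hand":18,"dx":0,"dy":0,"dz":6,"twist":0},{"hand":18,"dx":0,"dy":0,"dz":9,"twist":0},{"hand":18,"dx":0,"dy":0,"dz":9,"twist":0}]'
```

```text
time_s: 32.9
tool_pos: [0.464, 0.1705, 0.0531]
tool_rot: [3.141, 0.0, -0.065]
ft_force: [0.2, 0.0, -2.1]
grip_width: 0.0233
grip_force: 59.2
time_s: 33.3
tool_pos: [0.4642, 0.1708, 0.0441]
tool_rot: [-3.141, -0.0, -0.065]
ft_force: [1.2, 0.9, -2.2]
grip_width: 0.0231
grip_force: 59.1
```

```bash
python3 -m creep '[{"hand":18,"dx":0,"dy":0,"dz":3,"twist":0},{"hand":18,"dx":0,"dy":0,"dz":6,"twist":0},{"hand":18,"dx":0,"dy":0,"dz":9,"twist":0},{"hand":18,"dx":0,"dy":0,"dz":11,"twist":0},{"hand":18,"dx":0,"dy":0,"dz":11,"twist":0}]'
```

```text
time_s: 33.8
tool_pos: [0.4641, 0.1703, 0.0349]
tool_rot: [3.141, -0.001, -0.065]
ft_force: [-7.7, -4.3, 31.1]
grip_width: 0.0232
grip_force: 63.6
```

```bash
python3 -m creep '[{"hand":18,"dx":0,"dy":0,"dz":1,"twist":0},{"hand":18,"dx":0,"dy":0,"dz":-2,"twist":0},{"hand":26,"dx":0,"dy":0,"dz":-2,"twist":0},{"hand":33,"dx":0,"dy":0,"dz":-2,"twist":0},{"hand":33,"dx":0,"dy":0,"dz":-2,"twist":0},{"hand":33,"dx":0,"dy":0,"dz":-2,"twist":0},{"hand":33,"dx":0,"dy":0,"dz":-20,"twist":0},{"hand":33,"dx":0,"dy":0,"dz":-50,"twist":0},{"hand":33,"dx":0,"dy":0,"dz":-90,"twist":0},{"hand":60,"dx":0,"dy":0,"dz":-130,"twist":0},{"hand":85,"dx":0,"dy":0,"dz":-155,"twist":0},{"hand":85,"dx":0,"dy":0,"dz":-165,"twist":0}]'; python3 - <<'E'
from box import *
o,im=look("w10")
go(0.4003,-0.0303,0.2,-0.065)
E
```

```text
time_s: 35.0
tool_pos: [0.4651, 0.1711, 0.2008]
tool_rot: [-3.14, -0.003, -0.065]
ft_force: [0.2, -1.0, -0.1]
grip_width: 0.0753
grip_force: 0.0
shift [-51.6 205.2   0.4] twist -0.0 t 35.05 tcp [0.4652 0.1711 0.2009] [-3.14  -0.004 -0.065] F [ 1.  -0.5  1.1] w 81.6 gf 0.0
```

```bash
python3 -m creep '[{"hand":85,"dx":-10,"dy":40,"dz":0,"twist":0},{"hand":85,"dx":-20,"dy":80,"dz":0,"twist":0},{"hand":85,"dx":-31,"dy":122,"dz":0,"twist":0},{"hand":85,"dx":-41,"dy":164,"dz":0,"twist":0},{"hand":85,"dx":-50,"dy":195,"dz":0,"twist":0},{"hand":85,"dx":-51.5,"dy":205,"dz":0,"twist":0},{"hand":85,"dx":-51.5,"dy":205,"dz":0,"twist":0},{"hand":85,"dx":-51.5,"dy":205,"dz":0,"twist":0},{"hand":85,"dx":-51.5,"dy":205,"dz":0,"twist":0}]'; python3 - <<'E'
from box import *
o,im=look("w11")
d=im[:,:,2].astype(int)-im[:,:,0]; m=(d<12).astype(np.uint8); m[:150]=0;m[290:]=0;m[:,:180]=0;m[:,445:]=0
for c in cv2.findContours(m,cv2.RETR_EXTERNAL,cv2.CHAIN_APPROX_NONE)[0]:
    if cv2.contourArea(c)>300:
        print(cv2.minAreaRect(c),cv2.boundingRect(c)); P=c[:,0]
        n=[int(x) for x in P[P[:,1]>=P[:,1].max()-4][:,0]]; l=min(n),max(n); print(l,P[:,1].max())
        f=lambda p,z:to_tool(plane(ray("wrist",p,o),z),0,o)
        x,y,w,h=cv2.boundingRect(c); print("ends",f((x,y+15),.008),f((x+w,y+15),.008),"tabs near",f((l[0],P[:,1].max()),.052),f((l[1],P[:,1].max()),.052),"far edge",f((312,y),.008))
go(0.4003,-0.0303,0.019,-0.065)
E
```

```text
time_s: 35.95
tool_pos: [0.3998, -0.0292, 0.198]
tool_rot: [-3.141, 0.0, -0.063]
ft_force: [0.6, 0.2, -0.5]
grip_width: 0.0852
grip_force: 0.0
((313.5, 218.5), (39.0, 221.0), 90.0) (203, 199, 222, 40)
(277, 351) 238
ends [  -0.9 -102.   190.1] [ -0.8 107.1 190. ] tabs near [-11.6 -27.6 146.1] [-11.6  32.3 146. ] far edge [ 12.4   0.6 190. ]
shift [  0.7   1.1 179.1] twist 0.002 t 36.0 tcp [ 0.3997 -0.0293  0.1981] [-3.141  0.    -0.063] F [-1.1  0.2 -0. ] w 84.9 gf 0.0
```

```bash
python3 -m creep '[{"hand":85,"dx":0.4,"dy":1.5,"dz":45,"twist":0},{"hand":85,"dx":0.4,"dy":1.5,"dz":90,"twist":0},{"hand":85,"dx":0.4,"dy":1.5,"dz":125,"twist":0},{"hand":85,"dx":0.4,"dy":1.5,"dz":155,"twist":0},{"hand":85,"dx":0.4,"dy":1.5,"dz":172,"twist":0},{"hand":85,"dx":0.4,"dy":1.5,"dz":178,"twist":0},{"hand":85,"dx":0.4,"dy":1.5,"dz":178,"twist":0},{"hand":85,"dx":0.4,"dy":1.5,"dz":178,"twist":0}]'; python3 -m creep '[{"hand":70,"dx":0,"dy":0,"dz":0,"twist":0},{"hand":60,"dx":0,"dy":0,"dz":0,"twist":0},{"hand":50,"dx":0,"dy":0,"dz":0,"twist":0},{"hand":38,"dx":0,"dy":0,"dz":0,"twist":0},{"hand":38,"dx":0,"dy":0,"dz":0,"twist":0},{"hand":38,"dx":0,"dy":0,"dz":0,"twist":0},{"hand":38,"dx":0,"dy":0,"dz":0,"twist":0},{"hand":38,"dx":0,"dy":0,"dz":0,"twist":0},{"hand":38,"dx":0,"dy":0,"dz":0,"twist":0},{"hand":38,"dx":0,"dy":0,"dz":0,"twist":0}]'
```

```text
time_s: 36.8
tool_pos: [0.4003, -0.0318, 0.0209]
tool_rot: [-3.141, -0.001, -0.065]
ft_force: [0.8, -0.5, 0.1]
grip_width: 0.0848
grip_force: 0.0
time_s: 37.8
tool_pos: [0.4008, -0.0322, 0.0219]
tool_rot: [3.141, -0.003, -0.066]
ft_force: [-4.4, -0.4, 24.8]
grip_width: 0.0422
grip_force: 57.6
```

```bash
python3 -m creep '[{"hand":38,"dx":0,"dy":0,"dz":-10,"twist":0},{"hand":38,"dx":0,"dy":0,"dz":-40,"twist":0},{"hand":38,"dx":0,"dy":0,"dz":-80,"twist":0},{"hand":38,"dx":0,"dy":0,"dz":-120,"twist":0},{"hand":38,"dx":0,"dy":0,"dz":-150,"twist":0},{"hand":38,"dx":0,"dy":0,"dz":-160,"twist":0},{"hand":38,"dx":0,"dy":0,"dz":-160,"twist":0},{"hand":38,"dx":0,"dy":0,"dz":-160,"twist":0}]'; python3 -c "
from box import *
o,im=look('w12')
d=im[:,:,2].astype(int)-im[:,:,0]
go(0.4677,0.2187,0.18,-0.065)"
```

```text
time_s: 38.6
tool_pos: [0.3987, -0.0324, 0.1793]
tool_rot: [3.141, 0.001, -0.066]
ft_force: [-0.0, -0.8, -3.8]
grip_width: 0.0415
grip_force: 64.6
shift [  52.7 -255.    -1.3] twist -0.0 t 38.65 tcp [ 0.3985 -0.0323  0.1789] [ 3.141e+00  3.000e-03 -6.500e-02] F [-0.   0.1 -3.4] w 41.8 gf 64.6
```

```bash
python3 -m creep '[{"hand":38,"dx":8,"dy":-35,"dz":0,"twist":0},{"hand":38,"dx":16,"dy":-75,"dz":0,"twist":0},{"hand":38,"dx":24,"dy":-115,"dz":0,"twist":0},{"hand":38,"dx":32,"dy":-155,"dz":0,"twist":0},{"hand":38,"dx":40,"dy":-195,"dz":0,"twist":0},{"hand":38,"dx":48,"dy":-230,"dz":0,"twist":0},{"hand":38,"dx":52.7,"dy":-250,"dz":0,"twist":0},{"hand":38,"dx":52.7,"dy":-255,"dz":0,"twist":0},{"hand":38,"dx":52.7,"dy":-255,"dz":0,"twist":0},{"hand":38,"dx":52.7,"dy":-255,"dz":20,"twist":0},{"hand":38,"dx":52.7,"dy":-255,"dz":40,"twist":0},{"hand":38,"dx":52.7,"dy":-255,"dz":40,"twist":0}]'; python3 - <<'E'
from box import *
o,im=look('w13')
go(0.4677,0.2187,0.12,-0.065)
cv2.imwrite("pics/w13v.png",im[90:400])
E
```

```text
time_s: 39.85
tool_pos: [0.4669, 0.2158, 0.1375]
tool_rot: [3.138, 0.005, -0.067]
ft_force: [0.9, -0.0, -3.7]
grip_width: 0.0414
grip_force: 64.6
shift [-0.  -2.1 19. ] twist -0.002 t 39.9 tcp [0.4676 0.2166 0.139 ] [ 3.139e+00  3.000e-03 -6.700e-02] F [-0.8  0.9 -2.6] w 41.6 gf 64.6
```

View pics/w13v.png

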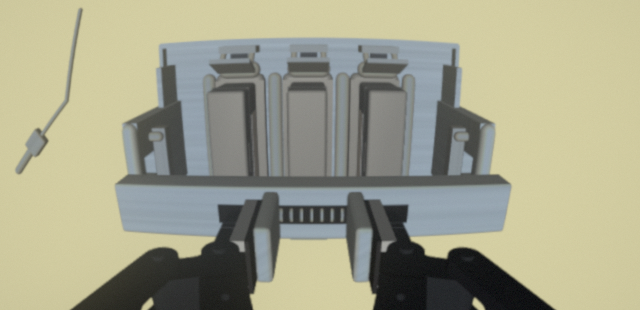

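```bash
python3 -m creep '[{"hand":38,"dx":0.2,"dy":-2,"dz":0,"twist":0},{"hand":38,"dx":0.2,"dy":-2,"dz":5,"twist":0},{"hand":38,"dx":0.2,"dy":-2,"dz":10,"twist":0},{"hand":38,"dx":0.2,"dy":-2,"dz":15,"twist":0},{"hand":38,"dx":0.2,"dy":-2,"dz":18,"twist":0},{"hand":38,"dx":0.2,"dy":-2,"dz":18,"twist":0},{"hand":38,"dx":0.2,"dy":-2,"dz":18,"twist":0}]'; python3 -c "
from h import *
go(0.468,0.2184,0.1,-0.065)"
```

```text
time_s: 40.6
tool_pos: [0.4691, 0.2208, 0.1222]
tool_rot: [3.141, 0.0, -0.065]
ft_force: [-0.5, 0.1, -2.1]
grip_width: 0.0415
grip_force: 64.6
shift [-1.   2.5 22.2] twist -0.0 t 40.6 tcp [0.4691 0.2208 0.1222] [ 3.141  0.    -0.065] F [-0.5  0.1 -2.1] w 41.5 gf 64.6
```

```bash
python3 -m creep '[{"hand":38,"dx":-1,"dy":2.4,"dz":0,"twist":0},{"hand":38,"dx":-1,"dy":2.4,"dz":0,"twist":0},{"hand":38,"dx":-1,"dy":2.4,"dz":6,"twist":0},{"hand":38,"dx":-1,"dy":2.4,"dz":12,"twist":0},{"hand":38,"dx":-1,"dy":2.4,"dz":18,"twist":0},{"hand":38,"dx":-1,"dy":2.4,"dz":22,"twist":0},{"hand":38,"dx":-1,"dy":2.4,"dz":22,"twist":0},{"hand":38,"dx":-1,"dy":2.4,"dz":22,"twist":0}]'; python3 -c "
from h import *
go(0.468,0.2184,0.086,-0.065)"
```

```text
time_s: 41.4
tool_pos: [0.4679, 0.2185, 0.1002]
tool_rot: [3.141, 0.0, -0.065]
ft_force: [-0.1, 0.1, -3.2]
grip_width: 0.0417
grip_force: 64.6
shift [ 0.1  0.1 14.2] twist -0.0 t 41.4 tcp [0.4679 0.2185 0.1002] [ 3.141  0.    -0.065] F [-0.1  0.1 -3.2] w 41.7 gf 64.6
```

Between the plates without contact. Lower onto the saddles.

```bash
python3 -m creep '[{"hand":38,"dx":0,"dy":0,"dz":3,"twist":0},{"hand":38,"dx":0,"dy":0,"dz":6,"twist":0},{"hand":38,"dx":0,"dy":0,"dz":9,"twist":0},{"hand":38,"dx":0,"dy":0,"dz":11,"twist":0},{"hand":38,"dx":0,"dy":0,"dz":11,"twist":0}]';python3 -m creep '[{"hand":38,"dx":0,"dy":0,"dz":1,"twist":0},{"hand":38,"dx":0,"dy":0,"dz":2,"twist":0},{"hand":38,"dx":0,"dy":0,"dz":2,"twist":0}]'
```

```text
time_s: 41.9
tool_pos: [0.468, 0.2184, 0.089]
tool_rot: [3.141, 0.0, -0.065]
ft_force: [1.0, 0.1, -3.5]
grip_width: 0.0414
grip_force: 64.6
time_s: 42.2
tool_pos: [0.4681, 0.2186, 0.0873]
tool_rot: [-3.142, -0.0, -0.065]
ft_force: [1.1, 0.7, -2.8]
grip_width: 0.0415
grip_force: 64.6
```

```bash
python3 -m creep '[{"hand":38,"dx":0,"dy":0,"dz":1,"twist":0},{"hand":38,"dx":0,"dy":0,"dz":2,"twist":0},{"hand":38,"dx":0,"dy":0,"dz":2,"twist":0}]'
```

```text
time_s: 42.5
tool_pos: [0.4682, 0.2186, 0.0871]
tool_rot: [3.141, -0.001, -0.065]
ft_force: [-6.3, -5.3, 22.3]
grip_width: 0.0417
grip_force: 69.9
```

```bash
python3 -m creep '[{"hand":38,"dx":0,"dy":0,"dz":-1,"twist":0},{"hand":46,"dx":0,"dy":0,"dz":-1,"twist":0},{"hand":54,"dx":0,"dy":0,"dz":-1,"twist":0},{"hand":62,"dx":0,"dy":0,"dz":-1,"twist":0},{"hand":72,"dx":0,"dy":0,"dz":-1,"twist":0},{"hand":85,"dx":0,"dy":0,"dz":-1,"twist":0},{"hand":85,"dx":0,"dy":0,"dz":-1,"twist":0},{"hand":85,"dx":0,"dy":0,"dz":-1,"twist":0},{"hand":85,"dx":0,"dy":0,"dz":-20,"twist":0},{"hand":85,"dx":0,"dy":0,"dz":-38,"twist":0},{"hand":85,"dx":0,"dy":0,"dz":-38,"twist":0},{"hand":85,"dx":0,"dy":0,"dz":-38,"twist":0}]'; python3 - <<'E'
from box import *
o,im=look('w14'); print(o["tool_pos"])
# compare with the locked start picture w2 (similar pose): tab top near ends and bar edges
o2=pickle.load(open('w2.pkl','rb')); im2=cv2.imread("pics/w2.png")
for n,I,O in(("start",im2,o2),("now",im,o)):
    g=cv2.cvtColor(I,cv2.COLOR_BGR2GRAY).astype(int)
    for r in (250,262,285,300): # column transitions along bar rows
        e=np.where(np.abs(np.diff(cv2.GaussianBlur(g[r:r+3].astype(np.float32),(3,3),0).mean(0)))>14)[0]; print(n,r,e[(e>100)&(e<525)].tolist())
    print(n,[np.round(project("wrist",p,O),1).tolist() for p in ((.468,.2184,.117),(.4694,.3139,.081))])
E
```

```text
time_s: 43.7
tool_pos: [0.4682, 0.2185, 0.1233]
tool_rot: [-3.141, -0.001, -0.065]
ft_force: [0.1, -0.9, -0.9]
grip_width: 0.0851
grip_force: 0.0
[0.46816102 0.2184707  0.12334714]
start 250 [139, 140, 141, 481, 482, 483]
start 262 [136, 137, 247, 248, 264, 265, 356, 357, 358, 373, 374, 485, 486]
start 285 [144, 145, 146, 254, 255, 265, 266, 355, 356, 357, 366, 367, 476, 477, 478, 488]
start 300 [157, 158, 159, 160, 168, 169, 170, 183, 203, 204, 205, 255, 256, 262, 263, 264, 357, 358, 359, 365, 366, 379, 419, 420, 421, 452, 453, 454, 462, 463, 464, 465, 485, 499]
start [[308.1, 303.6], [142.1, 279.0]]
now 250 [118, 143, 144, 480, 481]
now 262 [120, 140, 141, 251, 252, 266, 267, 268, 357, 358, 359, 373, 374, 485, 486]
now 285 [124, 148, 149, 257, 258, 259, 267, 268, 269, 356, 357, 358, 366, 367, 368, 475, 476, 477, 487]
now 300 [159, 160, 161, 162, 171, 172, 173, 203, 204, 205, 258, 259, 265, 266, 267, 331, 358, 359, 360, 365, 366, 367, 419, 420, 421, 452, 453, 454, 462, 463, 464, 465, 484, 485]
now [[310.0, 301.7], [145.1, 277.6]]
```

```bash
python3 -m creep '[{"hand":85,"dx":0,"dy":0,"dz":-40,"twist":0},{"hand":85,"dx":0,"dy":0,"dz":-80,"twist":0},{"hand":85,"dx":0,"dy":45,"dz":-90,"twist":0},{"hand":85,"dx":0,"dy":90,"dz":-90,"twist":0},{"hand":85,"dx":0,"dy":135,"dz":-90,"twist":0},{"hand":85,"dx":0,"dy":180,"dz":-90,"twist":0},{"hand":85,"dx":0,"dy":225,"dz":-90,"twist":0},{"hand":85,"dx":0,"dy":270,"dz":-90,"twist":0},{"hand":85,"dx":0,"dy":315,"dz":-90,"twist":0},{"hand":85,"dx":0,"dy":315,"dz":-90,"twist":0},{"hand":85,"dx":0,"dy":315,"dz":-90,"twist":0}]'; python3 - <<'E'
from h import *
for n,rois in(("top",{"tab_l":(292-5,300+4,222,236),"tab_r":(293,310,246,262),"endl":(285,320,193,215),"endr":(285,325,275,295)}),("scene",{"tab_l":(233,256,420,438),"tab_r":(220,243,400,416),"end_r":(212,235,368,395),"end_l":(262,290,440,472),"bystand":(240,330,195,290),"tip":(340,365,440,550)})):
    a=cv2.imread(f"pics/{n}0.png"); b=sum(ctrl.capture(n)[:,:,::-1].astype(np.float32) for _ in range(4))/4; cv2.imwrite(f"pics/{n}_end.png",b)
    ga=cv2.cvtColor(a,cv2.COLOR_BGR2GRAY).astype(np.float32); gb=cv2.cvtColor(b.astype(np.uint8),cv2.COLOR_BGR2GRAY).astype(np.float32)
    for k,(r0,r1,c0,c1) in rois.items():
        A,B=ga[r0:r1,c0:c1],gb[r0:r1,c0:c1]
        t=ga[r0:r1,c0:c1]; s=cv2.matchTemplate(gb[r0-4:r1+4,c0-4:c1+4],t,cv2.TM_CCOEFF_NORMED); _,v,_,p=cv2.minMaxLoc(s)
        x,y=p; sub=lambda l,c,r:.5*(l-r)/(l-2*c+r)
        sx=sub(s[y,x-1],s[y,x],s[y,x+1]) if 0<x<8 else 0; sy=sub(s[y-1,x],s[y,x],s[y+1,x]) if 0<y<8 else 0
        print(n,k,"shift",round(x-4+sx,2),round(y-4+sy,2),"corr",round(v,3),"absdiff",np.abs(A-B).mean().round(1))
E
```

```text
time_s: 44.85
tool_pos: [0.4469, -0.0967, 0.2125]
tool_rot: [-3.142, 0.001, -0.068]
ft_force: [-0.3, 1.2, 1.1]
grip_width: 0.0851
grip_force: 0.0
top tab_l shift -0.04 0.53 corr 0.651 absdiff 9.9
top tab_r shift -0.14 0.5 corr 0.788 absdiff 8.2
top endl shift -0.01 0.04 corr 0.993 absdiff 7.2
top endr shift 0.02 0.04 corr 0.992 absdiff 7.5
scene tab_l shift 0.39 -0.29 corr 0.963 absdiff 5.5
scene tab_r shift 0.47 -0.22 corr 0.96 absdiff 5.6
scene end_r shift 0.06 -0.1 corr 0.993 absdiff 2.2
scene end_l shift 0.04 -0.05 corr 0.971 absdiff 3.2
scene bystand shift 0.0 0.0 corr 0.998 absdiff 1.2
scene tip shift -0.0 -0.0 corr 0.996 absdiff 1.1[ WARN:0@1.453] global loadsave.cpp:1063 imwrite_ Unsupported depth image for selected encoder is fallbacked to CV_8U.
```

```bash
python3 -c "
from cell import ctrl
print(ctrl.close_job())"
```

```text
the job is handed in; nothing more can be done
None
```

The job is handed in at about 45 s. All three speculum boxes are pressed home in their own slots, and the locking bar is refitted on its saddles. Both tabs are back at their starting spacing, so the pins should be fully out. The otoscope, suction tip and dish were left where they were.

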